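# Carry a covered scoop of nuts with its loose lid held shut, and tip it into the tray

### The job

Take the covered scoop from the sloping rack with its loose sliding lid held shut by the fingers, and stand it level in the middle of the rubber mat, lid still shut. There slide the lid fully aside, then lift the scoop, tip the three nuts out over its nose into the catch tray and stand the empty scoop back level in the middle of the mat. Leave the jar, the bottle and the tape roll alone.

Things in the scene. Friction and masses are not known exactly. Their poses are not given: they have to be found in the camera images.
- scoop_mid (a point): Middle of the loose steel scoop's body, 25 mm above its underside (0.2 kg with lid). x to the nose, y to the side where the lid opens, z up. A trough 92 long (x), 47 wide (y), 46 high, walls 2.5 mm, no end wall at the nose. Shut, it is 50.5 mm wide with the lid's skirt (y -24 to +26.5). Squeezed across y, skirt against -y wall, scoop and lid are clamped shut together.
- scoop_grip (a point): Middle of the scoop's black handle: a bar 62 long (x), 14 wide (y), 16 mm high, 28 mm above the scoop's underside, 82 mm behind its middle (scoop -x). Axes as the scoop's. The only hold for tipping once the lid is aside.
- scoop_nose (a point): Middle of the floor's front edge at the scoop's open nose: 46 mm ahead of the scoop's middle (x), 2.5 mm above the underside. The floor is smooth: nuts start to slide at about 14 to 20 degrees nose-down, and 40 degrees empties it surely.
- lid (a joint): The lid's slide (m): 0 shut, 0.052 fully open, growing as it moves to the scoop's +y. It runs very freely (0.1 N friction, 45 g): it stays put when level and slides open when +y is downhill. It can not come off.
- lid_ridge (a point): Middle of the thumb ridge on the aluminium lid: 30 long (x), 8 wide (y), 18 mm high, foot 49.5 and top 67.5 mm above the scoop's underside; moves with the lid, axes as the scoop's. The lid also has a flap over the nose (to 50 mm ahead of the scoop's middle) and the skirt down the +y side (2.5 mm thick, 92 long, from 5 to 49 mm above the underside).
- rack_board (a point): Centre of the fixed rack's board, 118 (x) by 124 mm (y), 25 degree slope, 64 mm up. z square to it, -x downhill. The scoop starts flat on it, nose to +y, lid side downhill, kept shut only by two lugs (22 wide, 16 mm high, x -37 to -31, y +-35 to +-57 mm, finger gap between): lifted without holding the skirt, the lid slides open.
- mat: Black rubber mat fixed on the worktop, 150 (x) by 120 (y) by 3 mm; origin at the centre of its underside. It lies between rack and tray.
- tray_floor (a point): Centre of the inner floor, 3 mm over the worktop, of the fixed open aluminium catch tray: inside 130 (x) by 150 mm (y), rim 36 mm over the worktop, rim flange out to 146 by 166 mm.
- nut_a_mid (a point): Middle of loose hexagon nut a, about 20 x 23 x 10 mm, 18 g; starts inside the scoop.
- nut_b_mid (a point): Middle of loose hexagon nut b, about 20 x 23 x 10 mm, 18 g; starts inside the scoop.
- nut_c_mid (a point): Middle of loose hexagon nut c, about 20 x 23 x 10 mm, 18 g; starts inside the scoop.
- grease_jar_mid (a point): Middle of a bystander: upright jar with black lid, 50 mm across, 57 mm high.
- glue_bottle_mid (a point): Middle of a bystander: small upright white bottle, 28 mm across, 70 mm high.
- tape_black_mid (a point): Middle of a bystander: roll of tape lying flat, 62 mm across, 18 mm high.

How it is judged:
By the outcome, as a careful person would: the job done as asked, in the order asked, and still so for the second after the job is handed in, with the robot touching nothing.
It also fails if it takes over 72 s, if anything falls off the work surface, if the arm or the gripper's body presses on something with over 40 N, if the wrist force passes 120 N, or if a joint passes its speed limit or range.

### The arm

A 7-joint arm with a two-finger parallel gripper is mounted at the origin on a cart in front of the work surface, level with it; the furniture and walls round the work are solid. World frame = base frame: x ahead of the robot, y to its left, z up, the work surface at z = 0. Lengths are in m, angles in degrees, forces in N, time in s.
With the tool pointing down it reaches from about 0.4 to 0.9 m from the base axis. Payload 5.5 kg.
Tool frame: the origin (TCP) lies at the very end of the fingers, on their centre line; the grasp point (between the pads) lies 19 mm behind it; z points along the fingers, y is the line along which they close (so a half turn about z gives the same grasp; the last joint's range is limited). The gripper opens to 85 mm and grips with 20 to 120 N. Pads are 22 mm wide; open, the fingers measure 114 mm over their backs; the gripper's body (76 mm by 85 mm) begins 54 mm behind the grasp point. The pads swing forward as they close: fully open they stand 13 mm farther back than shut.
Start: joints at [-61.18, 28.699, -24.465, 88.831, 12.651, 65.22, -12.049], TCP at [0.154, 0.631, 0.231] pointing down, gripper open.
Joint ranges: [-164.97, 164.97], [-17.58, 116.51], [-87.97, 89.64], [11.32, 138.91], [-80.73, 260.73], [10.89, 115.49], [-147.41, 147.41]. Speed limits (degrees/s): [147.25, 147.25, 180, 180, 180, 180, 180].

### API

Orientations are given as [roll, pitch, yaw] about the fixed x, y, z axes, in that order (R = Rz(yaw) Ry(pitch) Rx(roll)).
In Python, from rig import bot gives the robot as it stands. The module is installed in compiled form; this text tells all that it offers.
- The arm moves only by the shell command python3 -m creep 'ROWS'. ROWS is JSON, a list of rows, each an object of numbers: "dx", "dy", "dz": the shift along the tool's x, y, z in units of 30 mm (1.0 is 30 mm); "ax", "ay", "az": the turn, a rotation vector about the tool's x, y, z in units of 6 degrees (1.0 is 6 degrees); "fingers": the finger opening in mm, from 0 to 85.4. A call has exactly 5 rows; each row is the pose to reach, as a shift and turn from the pose commanded when the call began, along the tool's axes at that moment; what a row does not reach only later rows make up. A row lasts 1/12 s, in which the tool goes at most 41.7 mm and 7.16 degrees, less where a joint would pass 70% of its speed; a pose out of reach is approached as far as the arm can. A call with a gripper value outside its range is refused whole. The fingers move at their own pace and stop on an object; the grip force is fixed at half the most. Time passes only in rows, so rows that repeat a pose let the fingers close, or fill a call up. It gives the time, the measured TCP pose, the force, the opening and the grip force at its end, in the units of the state.
- bot.state(): the state, without advancing time (a new reading comes with each control period).
- bot.camera(name): name is "scene" or "top"; returns (picture, depth): 384x512x3 uint8, blue, green, red; 384x512 float32, m along the optical axis (not along the pixel's ray), 0 where there is no reading.
- bot.calibration(name): a dict with "vertical_fov" (degrees; the focal length in pixels is half the picture's height over the tangent of half this angle, whatever the lens; pixels are square), "cx", "cy" (the principal point, pixels), "dist_coeffs" ([k1, k2, p1, p2, k3] as OpenCV has them; the pictures are not rectified), "T" (4x4, takes a point from camera to world coordinates). Camera axes: x right, y down, z forward; pixel columns grow to the right and rows downward; lengths in m; the calibration is good to about 2 mm. A picture is of the moment at which its call begins. calibration takes no time and is no camera call.
- bot.job_done(): hands the job in; it is judged then, once.
The state is a dict: "time_s": time; "joint_pos": joint angles; "joint_velocities": joint speeds; "tau": joint torques, N m; "tcp_pos": TCP position; "orientation": TCP orientation; "ft_force": force on the tool from outside, world axes, zero at the start; "torque": the same for the moment, N m; "grip_width": finger opening in m; "finger_force": force on a finger pad.
Only numpy, scipy, OpenCV 4.12 (cv2) and the standard library are available. Lean on these libraries where they do the work, as an engineer would, in place of code of your own. Each camera call takes 0.05 s, during which the arm holds its last target. There are 200 camera calls.

## Working session

There is one attempt and no reset: what is moved stays moved. The work goes in short steps, Python scripts to look and compute and a shell command to move; the robot and the scene stay as the last step left them, time stands still between calls to the robot, and variables do not carry over. Pictures are saved under pics/ and viewed, at most 10 in all, crops included, and the job is handed in when it is done.

```bash
mkdir -p pics; cat > h.py <<'E'
import numpy as np, cv2
from rig import bot
from scipy.spatial.transform import Rotation as R
def cam(n):
    im,d=bot.camera(n); c=bot.calibration(n); f=192/np.tan(np.radians(c["vertical_fov"]/2))
    K=np.array([[f,0,c["cx"]],[0,f,c["cy"]],[0,0,1]]); return im,d,K,np.array(c["dist_coeffs"],float),np.array(c["T"])
def cloud(d,K,D,T):
    h,w=d.shape; v,u=np.mgrid[:h,:w]
    p=cv2.undistortPoints(np.stack([u.ravel(),v.ravel()],1).astype(np.float32)[:,None],K,D)[:,0]
    P=np.c_[p,np.ones(len(p))]*d.ravel()[:,None]
    return (P@T[:3,:3].T+T[:3,3]).reshape(h,w,3)
E
python3 - <<'E'
from h import *
for n in("scene","top"):
    im,d,K,D,T=cam(n); cv2.imwrite(f"pics/{n}0.png",im); P=cloud(d,K,D,T); np.savez(f"{n}0.npz",im=im,d=d,P=P)
    print(n,T.round(3).tolist(),D,(d>0).mean())
s=bot.state();print(s)
E
```

```text
scene [[0.708, -0.394, 0.587, -0.059], [-0.706, -0.418, 0.571, -0.683], [0.02, -0.819, -0.574, 0.704], [0.0, 0.0, 0.0, 1.0]] [-0.03380444  0.          0.          0.          0.        ] 0.9960225423177084
top [[-0.023, -0.993, 0.112, 0.438], [-1.0, 0.023, 0.0, -0.09], [-0.003, -0.112, -0.994, 1.255], [0.0, 0.0, 0.0, 1.0]] [-0.12706751  0.          0.          0.          0.        ] 0.9962005615234375
{'time_s': 0.1, 'joint_pos': array([-61.1802856 ,  28.74917908, -24.45415077,  88.88565133,
        12.65044969,  65.22128695, -12.04958577]), 'joint_velocities': array([ 0.05637714, -0.01531656, -0.00430581, -0.14126171,  0.0332921 ,
       -0.04480317, -0.11806647]), 'tau': array([-1.14200916e-02, -5.70813024e+01, -5.83897188e+00, -2.81746262e+01,
        1.04763993e-02,  5.51538484e-03, -9.71296004e-06]), 'tcp_pos': array([0.1542665 , 0.63077238, 0.23035352]), 'orientation': array([-1.79897139e+02, -3.73550044e-03,  1.66262743e+02]), 'ft_force': array([-0.25822739, -0.60246245, -0.00093504]), 'torque': array([-0.04681271,  0.0257924 ,  0.01552813]), 'finger_force': 0.0, 'grip_width': 0.08516047817700503}
```

```bash
python3 -c "
import cv2,numpy as np
a=cv2.imread('pics/scene0.png');b=cv2.imread('pics/top0.png')
cv2.imwrite('pics/both.png',cv2.resize(np.vstack([a,b]),(512,768))[:,:]) "
```

```text
(no output)
```

View pics/top0.png

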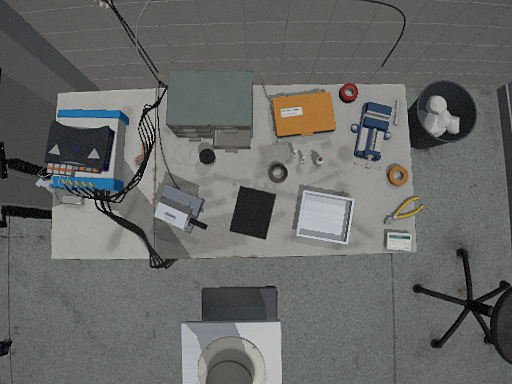

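View pics/scene0.png

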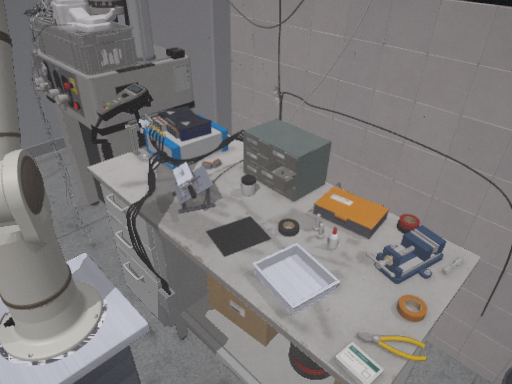

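Top view: rack at about (180,208) with the scoop on it (black handle at (197,224)), mat (253,212), tray (325,217), jar (207,156), tape (278,171), bottle (320,157). The arm is out of the way.

```bash
python3 - <<'E'
from h import *
t=np.load("top0.npz"); im,P=t["im"],t["P"]
c=lambda u,v:P[v,u].round(3).tolist()
for n,p in dict(rack=(180,208),mat=(253,212),tray=(325,217),jar=(207,156),tape=(278,171),bottle=(320,157),handle=(197,224),cab=(210,125)).items(): print(n,c(*p))
# mat
g=im.max(2); m=((g<45)&(abs(P[...,2]-.003)<.015)).astype(np.uint8); m[:, :225]=0;m[:,285:]=0;m[:180]=0;m[245:]=0
cs,_=cv2.findContours(m,0,2);k=max(cs,key=cv2.contourArea)
pts=P[k[:,0,1],k[:,0,0]][:,:2].astype(np.float32)*1000; print("mat",cv2.minAreaRect(pts))
# tray
m=((P[...,2]>.02)&(P[...,2]<.06)).astype(np.uint8); m[:, :290]=0;m[:,362:]=0;m[:183]=0;m[250:]=0
k=np.argwhere(m); q=P[k[:,0],k[:,1]][:,:2].astype(np.float32)*1000
print("tray",cv2.minAreaRect(q))
s=np.load("scene0.npz")
a=cv2.resize(im[170:245,140:240],(800,600),interpolation=cv2.INTER_CUBIC); cv2.imwrite("pics/c1.png",a)
b=cv2.resize(s["im"][150:225,150:250],(800,600),interpolation=cv2.INTER_CUBIC); cv2.imwrite("pics/c2.png",b)
E
```

```text
rack [0.51, 0.135, 0.102]
mat [0.498, -0.08, 0.002]
tray [0.477, -0.311, 0.002]
jar [0.673, 0.059, 0.057]
tape [0.629, -0.164, 0.004]
bottle [0.665, -0.296, 0.044]
handle [0.462, 0.086, 0.097]
cab [0.745, 0.037, 0.157]
mat ((497.76483154296875, -77.49088287353516), (117.12737274169922, 146.60543823242188), 75.86235809326172)
tray ((477.073974609375, -306.8641357421875), (165.86891174316406, 147.2715301513672), 78.5130844116211)
```

View pics/c1.png

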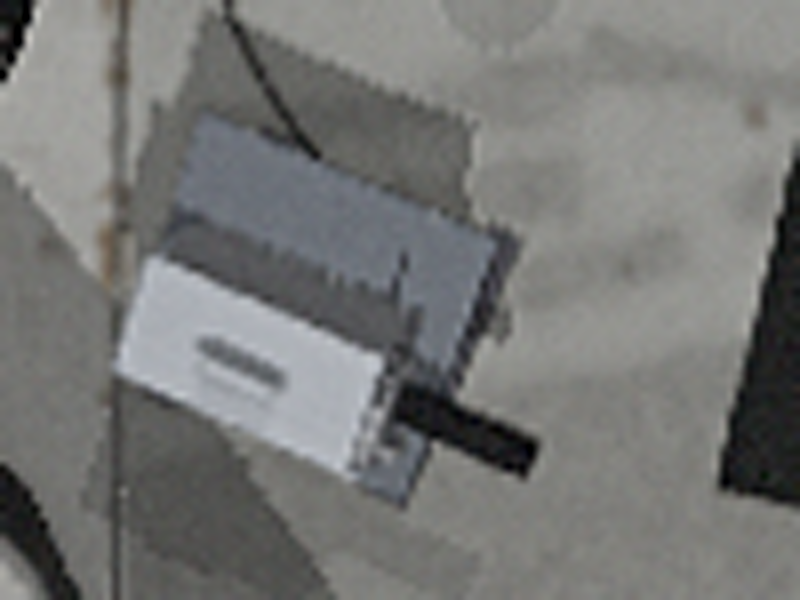

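View pics/c2.png

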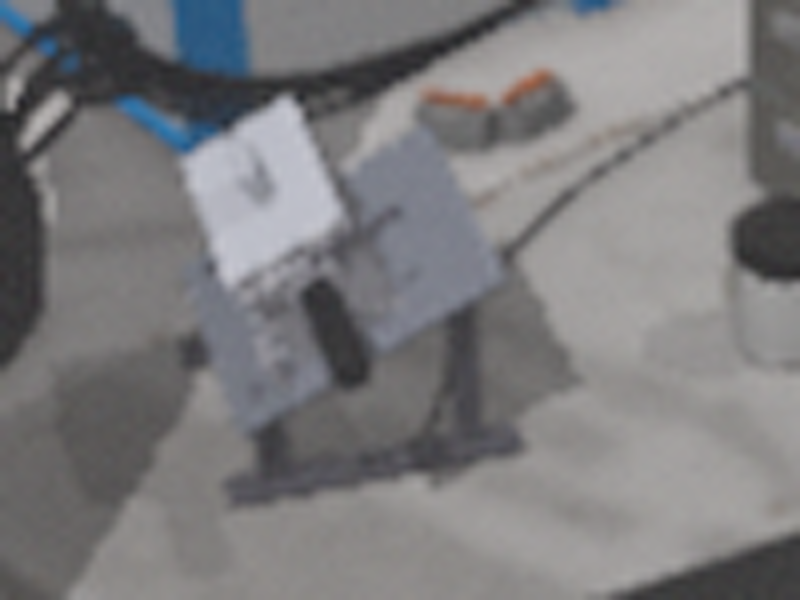

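Crops: in the top crop, the lid is the white parallelogram with its ridge at about (240,365), handle (465,430); the board is behind it, uphill to upper right. The nose points to the upper left (+y, slightly +x). The lid is shut against the lugs.

```bash
python3 - <<'E'
from h import *
def plane(Q):
    for _ in range(4):
        c=np.median(Q,0); n=np.linalg.svd(Q-Q.mean(0),full_matrices=False)[2][2]; n*=np.sign(n[2])
        r=(Q-Q.mean(0))@n; Q=Q[abs(r-np.median(r))<max(.0015,1.5*np.std(r))]
    return Q.mean(0),n,np.std((Q-Q.mean(0))@n),len(Q)
for nm,(u0,v0,u1,v1),bx in (("top",(140,170,240,245),(40,40)),("scene",(150,150,250,225),None)):
    z=np.load(nm+"0.npz"); im,P=z["im"][v0:v1,u0:u1].astype(int),z["P"][v0:v1,u0:u1]
    white=(im.min(2)>165)&(P[...,2]>.07)
    blue=(im[...,0]-im[...,2]>12)&(im.max(2)>85)&(im.max(2)<160)&(P[...,2]>.035)&(P[...,2]<.11)
    for t,m in(("lid",white),("board",blue)):
        m=cv2.erode(m.astype(np.uint8),np.ones((3,3)))>0
        c,n,s,k=plane(P[m]); print(nm,t,c.round(4),n.round(3),"slope",np.degrees(np.arccos(n[2])).round(1),"yaw uphill",np.degrees(np.arctan2(-n[1],-n[0])).round(1),s.round(4),k)
    yaw=np.degrees(np.arctan2(-n[1],-n[0]))
    c1=cv2.findContours(white.astype(np.uint8),0,2)[0]; k=max(c1,key=cv2.contourArea)
    pts=P[k[:,0,1],k[:,0,0]]; 
    Rr=R.from_euler('xyz',[0,-25,0],degrees=True); 
    for yw in (-24,-22,-26,yaw):
        Rk=R.from_euler('z',yw,degrees=True)*Rr
        q=Rk.inv().apply(pts); b=Rk.inv().apply(c); print(" yaw",round(yw,1),"lid rackframe min",np.percentile(q,3,0).round(4),"max",np.percentile(q,97,0).round(4),"board z",b.round(4))
    q2=(R.from_euler('z',yaw,degrees=True)*Rr).inv().apply(pts)[:,:2].astype(np.float32)*1000; print(cv2.minAreaRect(q2))
E
```

```text
top lid [0.4927 0.1644 0.1079] [-0.395  0.185  0.9  ] slope 25.9 yaw uphill -25.1 0.0008 138
top board [0.5504 0.1323 0.0818] [ 0.63  -0.465  0.622] slope 51.5 yaw uphill 143.6 0.0005 4
 yaw -24 lid rackframe min [ 0.3651  0.3016 -0.0674] max [ 0.4142  0.3939 -0.0606] board z [ 0.4415  0.3448 -0.1157]
 yaw -22 lid rackframe min [ 0.3754  0.2885 -0.0726] max [ 0.4251  0.3798 -0.0656] board z [ 0.4522  0.3289 -0.1206]
 yaw -26 lid rackframe min [ 0.3537  0.3148 -0.0622] max [ 0.4034  0.4072 -0.0556] board z [ 0.4303  0.3602 -0.1105]
 yaw 143.6 lid rackframe min [-0.2446 -0.4672  0.2004] max [-0.2023 -0.3743  0.243 ] board z [-0.2955 -0.4334  0.228 ]
((-223.97850036621094, -421.9389953613281), (33.37897491455078, 95.01630401611328), 10.839080810546875)
scene lid [0.4883 0.1584 0.1063] [-0.38   0.198  0.904] slope 25.3 yaw uphill -27.5 0.0008 95
scene board [0.5457 0.15   0.0816] [-0.325  0.134  0.936] slope 20.6 yaw uphill -22.4 0.0008 57
 yaw -24 lid rackframe min [ 0.366   0.3018 -0.0756] max [ 0.4127  0.3947 -0.0626] board z [ 0.431   0.359  -0.1109]
 yaw -22 lid rackframe min [ 0.3766  0.2879 -0.0811] max [ 0.4247  0.3814 -0.0671] board z [ 0.4421  0.3435 -0.1161]
 yaw -26 lid rackframe min [ 0.3542  0.315  -0.07  ] max [ 0.4015  0.4072 -0.0574] board z [ 0.4194  0.3741 -0.1055]
 yaw -22.4 lid rackframe min [ 0.3745  0.2907 -0.0801] max [ 0.4224  0.3842 -0.0662] board z [ 0.4399  0.3466 -0.1151]
((397.7823486328125, 336.64935302734375), (96.89556884765625, 47.30412292480469), 87.27660369873047)
```

```bash
cat >> h.py <<'E'
Rk=R.from_euler('xyz',[0,-25,-25],degrees=True)   # rack axes
def rel(target_p,target_R,base=None):
    """shift (30mm units) and rotvec (6deg units) in tool axes from the current pose"""
    s=bot.state(); R0=R.from_euler('xyz',s["orientation"],degrees=True) if base is None else base[1]
    p0=s["tcp_pos"] if base is None else base[0]
    return (R0.inv().apply(np.array(target_p)-p0)/.03).round(2),(np.degrees((R0.inv()*target_R).as_rotvec())/6).round(2)
E
python3 - <<'E'
from h import *
print(Rk.as_matrix().round(3).tolist())
q=[Rk.inv().apply(p) for p in([.4927,.1644,.1079],[.4883,.1584,.1063])]; print(q)
z=(q[0][2]+q[1][2])/2
und=np.array([.3853,.3524,z-.0495]); print("under",Rk.apply(und))
sc=R.from_matrix(np.c_[Rk.as_matrix()[:,1],-Rk.as_matrix()[:,0],Rk.as_matrix()[:,2]])
print("scoop x",sc.as_matrix()[:,0])
m=Rk.as_matrix()
# grasp centre: under + (0,1.25 across), height h of TCP
for sg in(1,-1):
    T=R.from_matrix(np.c_[np.cross(sg*m[:,0],-m[:,2]),sg*m[:,0],-m[:,2]])
    print(sg,T.as_euler('xyz',degrees=True))
    for h in(.12,.008):
        p=Rk.apply(und+[-.00125,-.006,h]); print(h,p.round(4),*rel(p,T))
s=np.load("top0.npz")["P"]
for nm,(u0,v0,u1,v1) in dict(jar=(190,140,222,170),bot=(310,145,332,170)).items():
    Q=s[v0:v1,u0:u1].reshape(-1,3);Q=Q[Q[:,2]>.03];print(nm,Q.min(0).round(3),Q.max(0).round(3))
E
```

```text
[[0.821, 0.423, -0.383], [-0.383, 0.906, 0.179], [0.423, 0.0, 0.906]]
[array([ 0.38733238,  0.35722102, -0.06156158]), array([ 0.3853402 ,  0.34992365, -0.06239801])]
under [0.50811295 0.15189342 0.06179981]
scoop x [ 4.22618262e-01  9.06307787e-01 -2.77555756e-17]
1 [1.55000000e+02 1.27222187e-14 6.50000000e+01]
0.12 [0.4586 0.1684 0.17  ] [-13.51 -12.56   2.03] [-3.03 -3.66 16.58]
0.008 [0.5015 0.1484 0.0685] [-15.06 -12.86   5.42] [-3.03 -3.66 16.58]
-1 [-155.    0. -115.]
0.12 [0.4586 0.1684 0.17  ] [-13.51 -12.56   2.03] [  3.47  -2.87 -12.9 ]
0.008 [0.5015 0.1484 0.0685] [-15.06 -12.86   5.42] [  3.47  -2.87 -12.9 ]
jar [ 0.438 -0.09   0.032] [0.724 0.085 1.255]
bot [ 0.438 -0.307  0.03 ] [ 0.665 -0.09   1.255]
```

```bash
python3 - <<'E'
from h import *
s=np.load("top0.npz")["P"].reshape(-1,3)
for y in np.arange(.15,.75,.05):
    q=s[(abs(s[:,1]-y)<.025)&(s[:,0]>.1)&(s[:,0]<.55)]; print(round(y,2),[round(float(q[abs(q[:,0]-x)<.05][:,2].max(initial=-1)),2) for x in(.15,.25,.35,.45)])
E
```

```text
0.15 [0.01, -0.71, 0.01, 0.13]
0.2 [-0.61, -0.7, 0.02, 0.12]
0.25 [-0.71, -0.71, 0.02, 0.02]
0.3 [-0.7, -0.71, 0.01, 0.04]
0.35 [-0.71, -0.71, 0.01, 0.04]
0.4 [-0.71, -0.71, 0.01, 0.02]
0.45 [-0.71, -0.71, 0.01, 0.01]
0.5 [-0.71, -0.71, 0.01, 0.01]
0.55 [0.33, -0.71, 0.01, 0.01]
0.6 [0.3, -0.7, 0.01, 0.01]
0.65 [-0.71, -0.71, -0.71, -1.0]
0.7 [-0.71, -0.7, -0.71, -1.0]
```

```bash
M='[{"dx":-0.9,"dy":-0.84},{"dx":-1.8,"dy":-1.68},{"dx":-2.7,"dy":-2.52},{"dx":-3.6,"dy":-3.36},{"dx":-4.5,"dy":-4.2}]'; :
python3 -m creep '[{"dx":-0.9,"dy":-0.84},{"dx":-1.8,"dy":-1.68},{"dx":-2.7,"dy":-2.52},{"dx":-3.6,"dy":-3.36},{"dx":-4.5,"dy":-4.2}]'; python3 -c "
from rig import bot;print(bot.state()['joint_pos'])"
```

```text
[-61.1802856   28.74917908 -24.45415077  88.88565133  12.65044969
  65.22128695 -12.04958577]$[0]: bad value
```

```bash
python3 -m creep '[{"dx":-0.9,"dy":-0.84,"dz":0,"ax":0,"ay":0,"az":0,"fingers":85},{"dx":-1.8,"dy":-1.68,"dz":0,"ax":0,"ay":0,"az":0,"fingers":85},{"dx":-2.7,"dy":-2.52,"dz":0,"ax":0,"ay":0,"az":0,"fingers":85},{"dx":-3.6,"dy":-3.36,"dz":0,"ax":0,"ay":0,"az":0,"fingers":85},{"dx":-4.5,"dy":-4.2,"dz":0,"ax":0,"ay":0,"az":0,"fingers":85}]'; python3 -c "
from rig import bot;print(bot.state()['joint_pos'])"
```

```text
time_s: 0.52
tcp_pos: [0.2561, 0.475, 0.2308]
orientation: [-179.9, -0.0, 166.3]
ft_force: [1.0, 0.2, 0.5]
grip_width: 0.0854
finger_force: 0.0
[-44.90919324  17.18536172 -23.52004499 104.82485497   7.84735662
  59.63428989   4.79635375]
```

```bash
python3 -m creep '[{"dx":-0.9,"dy":-0.84,"dz":0,"ax":0,"ay":0,"az":0,"fingers":85},{"dx":-1.8,"dy":-1.68,"dz":0,"ax":0,"ay":0,"az":0,"fingers":85},{"dx":-2.7,"dy":-2.52,"dz":0,"ax":0,"ay":0,"az":0,"fingers":85},{"dx":-3.6,"dy":-3.36,"dz":0,"ax":0,"ay":0,"az":0,"fingers":85},{"dx":-4.5,"dy":-4.2,"dz":0,"ax":0,"ay":0,"az":0,"fingers":85}]'
python3 -m creep '[{"dx":-0.9,"dy":-0.84,"dz":0,"ax":0,"ay":0,"az":0,"fingers":85},{"dx":-1.8,"dy":-1.68,"dz":0,"ax":0,"ay":0,"az":0,"fingers":85},{"dx":-2.7,"dy":-2.52,"dz":0,"ax":0,"ay":0,"az":0,"fingers":85},{"dx":-3.6,"dy":-3.36,"dz":0,"ax":0,"ay":0,"az":0,"fingers":85},{"dx":-4.5,"dy":-4.2,"dz":0,"ax":0,"ay":0,"az":0,"fingers":85}]'
python3 -m creep '[{"dx":0,"dy":0,"dz":0,"ax":-0.2,"ay":-0.24,"az":1.1,"fingers":85},{"dx":0,"dy":0,"dz":0,"ax":-0.4,"ay":-0.48,"az":2.2,"fingers":85},{"dx":0,"dy":0,"dz":0,"ax":-0.6,"ay":-0.73,"az":3.3,"fingers":85},{"dx":0,"dy":0,"dz":0,"ax":-0.8,"ay":-0.98,"az":4.4,"fingers":85},{"dx":0,"dy":0,"dz":0,"ax":-1.0,"ay":-1.22,"az":5.53,"fingers":85}]'
python3 -c "
from rig import bot;print(bot.state()['joint_pos'])"
```

```text
time_s: 0.93
tcp_pos: [0.3573, 0.3206, 0.2311]
orientation: [-180.0, -0.0, 166.3]
ft_force: [0.7, 0.9, -0.5]
grip_width: 0.085
finger_force: 0.0
time_s: 1.35
tcp_pos: [0.4584, 0.1662, 0.2312]
orientation: [-180.0, -0.0, 166.3]
ft_force: [0.7, -0.3, 0.1]
grip_width: 0.0852
finger_force: 0.0
time_s: 1.77
tcp_pos: [0.4578, 0.1675, 0.231]
orientation: [172.2, 5.2, 132.3]
ft_force: [-0.2, -0.5, -0.8]
grip_width: 0.0851
finger_force: 0.0
[-17.99409139   4.81316123  -7.56138775 119.48892001   4.53331723
  46.82992727  14.30316326]
```

```bash
python3 -m creep '[{"dx":0,"dy":0,"dz":0,"ax":-0.2,"ay":-0.24,"az":1.1,"fingers":85},{"dx":0,"dy":0,"dz":0,"ax":-0.4,"ay":-0.48,"az":2.2,"fingers":85},{"dx":0,"dy":0,"dz":0,"ax":-0.6,"ay":-0.73,"az":3.3,"fingers":85},{"dx":0,"dy":0,"dz":0,"ax":-0.8,"ay":-0.98,"az":4.4,"fingers":85},{"dx":0,"dy":0,"dz":0,"ax":-1.0,"ay":-1.22,"az":5.53,"fingers":85}]'
python3 -m creep '[{"dx":0,"dy":0,"dz":0,"ax":-0.2,"ay":-0.24,"az":1.1,"fingers":85},{"dx":0,"dy":0,"dz":0,"ax":-0.4,"ay":-0.48,"az":2.2,"fingers":85},{"dx":0,"dy":0,"dz":0,"ax":-0.6,"ay":-0.73,"az":3.3,"fingers":85},{"dx":0,"dy":0,"dz":0,"ax":-0.8,"ay":-0.98,"az":4.4,"fingers":85},{"dx":0,"dy":0,"dz":0,"ax":-1.0,"ay":-1.22,"az":5.53,"fingers":85}]'
python3 - <<'E'
from h import *
print(bot.state()['joint_pos'])
m=Rk.as_matrix(); T=R.from_matrix(np.c_[np.cross(m[:,0],-m[:,2]),m[:,0],-m[:,2]])
und=Rk.inv().apply([.5081,.1519,.0618])
for h in(.12,.008):
  p=Rk.apply(und+[-.00125,-.006,h]); print(h,p.round(4),*rel(p,T))
im,d,K,D,C=cam("top"); cv2.imwrite("pics/t1.png",im[130:260,110:290])
E
```

```text
time_s: 2.18
tcp_pos: [0.4575, 0.1677, 0.231]
orientation: [162.9, 5.2, 98.4]
ft_force: [-0.4, -0.4, -0.2]
grip_width: 0.0849
finger_force: 0.0
time_s: 2.6
tcp_pos: [0.4576, 0.1677, 0.2311]
orientation: [155.2, 0.1, 65.4]
ft_force: [0.2, -0.5, -0.5]
grip_width: 0.0846
finger_force: 0.0
[-29.56029057   3.39833303 -10.40255871 125.3452545   33.27590688
  45.22898337 -87.01946027]
0.12 [0.4586 0.1684 0.17  ] [ 0.04 -0.84  1.86] [-0.03 -0.01  0.06]
0.008 [0.5015 0.1484 0.0685] [ 0.03 -0.82  5.59] [-0.03 -0.01  0.06]
```

```bash
python3 -m creep '[{"dx":0,"dy":-0.4,"dz":0,"ax":-0.03,"ay":0,"az":0.06,"fingers":85},{"dx":0.03,"dy":-0.82,"dz":0.5,"ax":-0.03,"ay":0,"az":0.06,"fingers":85},{"dx":0.03,"dy":-0.82,"dz":1.1,"ax":-0.03,"ay":0,"az":0.06,"fingers":85},{"dx":0.03,"dy":-0.82,"dz":1.6,"ax":-0.03,"ay":0,"az":0.06,"fingers":85},{"dx":0.03,"dy":-0.82,"dz":1.86,"ax":-0.03,"ay":0,"az":0.06,"fingers":85}]'
python3 - <<'E'
from h import *
m=Rk.as_matrix(); T=R.from_matrix(np.c_[np.cross(m[:,0],-m[:,2]),m[:,0],-m[:,2]])
und=Rk.inv().apply([.5081,.1519,.0618])
p=Rk.apply(und+[-.00125,-.006,.008]); print(*rel(p,T))
im,d,K,D,C=cam("scene"); im2=cam("top")[0]; cv2.imwrite("pics/t1.png",np.hstack([cv2.resize(im[100:240,110:240],(400,430)),cv2.resize(im2[140:270,120:240],(400,430))]))
E
```

```text
time_s: 3.07
tcp_pos: [0.4587, 0.1673, 0.1686]
orientation: [155.2, 0.2, 65.5]
ft_force: [-0.2, -0.7, 0.3]
grip_width: 0.0851
finger_force: 0.0
[0.03 0.02 3.68] [-0.03 -0.01  0.09]
```

View pics/t1.png

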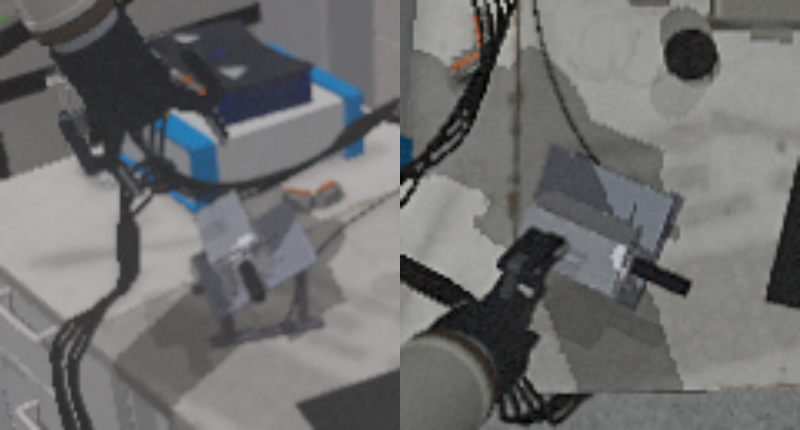

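The gripper stands square to the board above the scoop (fingers at (145,120) in the left half), finger line across it. Descending and closing.

```bash
python3 -m creep '[{"dx":0.03,"dy":0,"dz":0.8,"ax":0,"ay":0,"az":0.08,"fingers":85},{"dx":0.03,"dy":0,"dz":1.6,"ax":0,"ay":0,"az":0.08,"fingers":85},{"dx":0.03,"dy":0,"dz":2.4,"ax":0,"ay":0,"az":0.08,"fingers":85},{"dx":0.03,"dy":0,"dz":3.1,"ax":0,"ay":0,"az":0.08,"fingers":85},{"dx":0.03,"dy":0.02,"dz":3.65,"ax":0,"ay":0,"az":0.08,"fingers":85}]'
python3 -m creep '[{"dx":0,"dy":0,"dz":0,"ax":0,"ay":0,"az":0,"fingers":75},{"dx":0,"dy":0,"dz":0,"ax":0,"ay":0,"az":0,"fingers":65},{"dx":0,"dy":0,"dz":0,"ax":0,"ay":0,"az":0,"fingers":58},{"dx":0,"dy":0,"dz":0,"ax":0,"ay":0,"az":0,"fingers":54},{"dx":0,"dy":0,"dz":0,"ax":0,"ay":0,"az":0,"fingers":50}]'
python3 -m creep '[{"dx":0,"dy":0,"dz":0,"ax":0,"ay":0,"az":0,"fingers":40},{"dx":0,"dy":0,"dz":0,"ax":0,"ay":0,"az":0,"fingers":40},{"dx":0,"dy":0,"dz":0,"ax":0,"ay":0,"az":0,"fingers":40},{"dx":0,"dy":0,"dz":0,"ax":0,"ay":0,"az":0,"fingers":40},{"dx":0,"dy":0,"dz":0,"ax":0,"ay":0,"az":0,"fingers":40}]'
```

```text
time_s: 3.58
tcp_pos: [0.5027, 0.1494, 0.0707]
orientation: [155.1, -0.2, 65.0]
ft_force: [0.5, 0.3, -1.0]
grip_width: 0.0852
finger_force: 0.0
time_s: 4.0
tcp_pos: [0.5018, 0.1509, 0.0723]
orientation: [155.1, -0.3, 65.0]
ft_force: [-4.0, 2.3, 4.6]
grip_width: 0.0502
finger_force: 12.3
time_s: 4.42
tcp_pos: [0.5015, 0.1511, 0.0724]
orientation: [155.1, -0.3, 65.0]
ft_force: [-7.5, 1.4, 7.6]
grip_width: 0.0493
finger_force: 60.1
```

```bash
cat >> h.py <<'E'
def grasp_off():  # underside centre in tool frame at rack grasp (z from board plane; lateral from lid fit)
    T=R.from_euler('xyz',[155.1,-.3,65.0],degrees=True); return T.inv().apply(np.array([.5081,.1519,.0618])-[.5015,.1511,.0724])
E
python3 -m creep '[{"dx":0,"dy":0,"dz":-0.3,"ax":0,"ay":0,"az":0,"fingers":40},{"dx":0,"dy":0,"dz":-0.8,"ax":0,"ay":0,"az":0,"fingers":40},{"dx":0,"dy":0,"dz":-1.4,"ax":0,"ay":0,"az":0,"fingers":40},{"dx":0,"dy":0,"dz":-2.0,"ax":0,"ay":0,"az":0,"fingers":40},{"dx":0,"dy":0,"dz":-2.7,"ax":0,"ay":0,"az":0,"fingers":40}]'
python3 - <<'E'
from h import *
o=grasp_off(); print(o)
T=R.from_euler('xyz',[180,0,75],degrees=True)
for z in(.12,.005):
    p=np.array([.4978,-.0775,z])-T.apply(o); print(p,*rel(p,T))
im2=cam("top")[0];im=cam("scene")[0]; cv2.imwrite("pics/t2.png",np.hstack([cv2.resize(im[100:240,110:240],(400,430)),cv2.resize(im2[140:270,120:240],(400,430))]))
E
```

```text
time_s: 4.83
tcp_pos: [0.4701, 0.1635, 0.1454]
orientation: [155.1, -0.1, 64.9]
ft_force: [0.5, 0.3, -2.1]
grip_width: 0.0491
finger_force: 62.5
[0.00345878 0.00064827 0.01200736]
[ 0.49627862 -0.08067314  0.13200736] [-7.    3.67  2.18] [ 4.14  0.34 -1.66]
[ 0.49627862 -0.08067314  0.01700736] [-7.01  2.05  5.65] [ 4.14  0.34 -1.66]
```

View pics/t2.png

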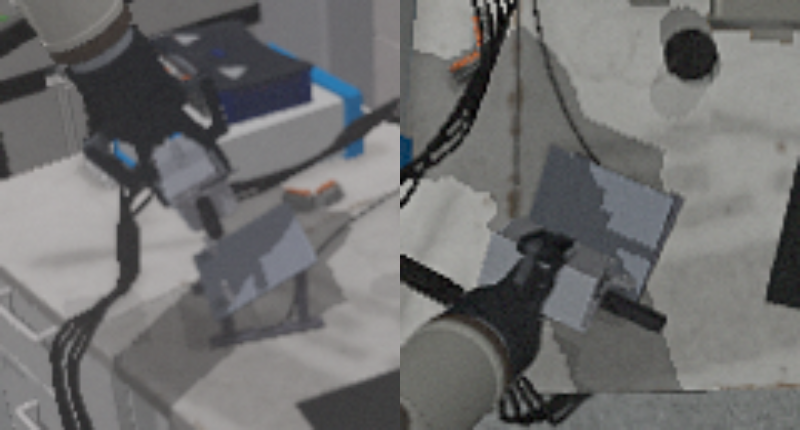

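Scoop is clear of the rack, lid shut, held between the fingers ((185,165) left half). Levelling it.

```bash
python3 -m creep '[{"dx":0,"dy":0,"dz":-0.5,"ax":0.8,"ay":0.07,"az":-0.33,"fingers":40},{"dx":0,"dy":0,"dz":-0.5,"ax":1.7,"ay":0.14,"az":-0.66,"fingers":40},{"dx":0,"dy":0,"dz":-0.5,"ax":2.5,"ay":0.2,"az":-1.0,"fingers":40},{"dx":0,"dy":0,"dz":-0.5,"ax":3.4,"ay":0.27,"az":-1.33,"fingers":40},{"dx":0,"dy":0,"dz":-0.5,"ax":4.14,"ay":0.34,"az":-1.66,"fingers":40}]'
python3 - <<'E'
from h import *
o=grasp_off()
T=R.from_euler('xyz',[180,0,75],degrees=True)
for z in(.12,.03,.005):
    p=np.array([.4978,-.0775,z])-T.apply(o); print(p,*rel(p,T))
print(bot.state()["joint_pos"])
E
```

```text
time_s: 5.35
tcp_pos: [0.4645, 0.1664, 0.1583]
orientation: [177.5, 0.3, 74.1]
ft_force: [-0.3, -0.6, -3.8]
grip_width: 0.0494
finger_force: 63.0
[ 0.49627862 -0.08067314  0.13200736] [-7.62  3.24  1.06] [ 0.41  0.06 -0.16]
[ 0.49627862 -0.08067314  0.04200736] [-7.61  3.11  4.06] [ 0.41  0.06 -0.16]
[ 0.49627862 -0.08067314  0.01700736] [-7.6   3.07  4.89] [ 0.41  0.06 -0.16]
[-10.50219219  16.04915742 -15.72688686 116.59874223   8.51841795
  46.59432364 -47.30881668]
```

```bash
python3 -m creep '[{"dx":-0.6,"dy":0.25,"dz":-0.1,"ax":0,"ay":0,"az":0,"fingers":40},{"dx":-1.4,"dy":0.6,"dz":-0.1,"ax":0,"ay":0,"az":0,"fingers":40},{"dx":-2.3,"dy":1.0,"dz":-0.1,"ax":0,"ay":0,"az":0,"fingers":40},{"dx":-3.2,"dy":1.4,"dz":-0.1,"ax":0,"ay":0,"az":0,"fingers":40},{"dx":-4.1,"dy":1.75,"dz":0,"ax":0,"ay":0,"az":0,"fingers":40}]'
python3 -m creep '[{"dx":-0.9,"dy":0.4,"dz":0.1,"ax":0,"ay":0,"az":0,"fingers":40},{"dx":-1.8,"dy":0.8,"dz":0.3,"ax":0,"ay":0,"az":0,"fingers":40},{"dx":-2.6,"dy":1.1,"dz":0.6,"ax":0,"ay":0,"az":0,"fingers":40},{"dx":-3.2,"dy":1.35,"dz":0.8,"ax":0,"ay":0,"az":0,"fingers":40},{"dx":-3.52,"dy":1.45,"dz":1.0,"ax":0,"ay":0,"az":0,"fingers":40}]'
python3 -m creep '[{"dx":0,"dy":0,"dz":0,"ax":0,"ay":0,"az":0,"fingers":40},{"dx":0,"dy":0,"dz":0,"ax":0,"ay":0,"az":0,"fingers":40},{"dx":0,"dy":0,"dz":0,"ax":0,"ay":0,"az":0,"fingers":40},{"dx":0,"dy":0,"dz":0,"ax":0,"ay":0,"az":0,"fingers":40},{"dx":0,"dy":0,"dz":0,"ax":0,"ay":0,"az":0,"fingers":40}]'
python3 - <<'E'
from h import *
o=grasp_off()
T=R.from_euler('xyz',[180,0,75],degrees=True)
for z in(.12,.03,.003):
    p=np.array([.4978,-.0775,z])-T.apply(o); print(p,*rel(p,T))
print(bot.state()["joint_pos"],bot.state()["orientation"],bot.state()["torque"])
# scoop check: lid and handle in the pictures
for n in("top","scene"):
    im,d,K,D,C=cam(n); P=cloud(d,K,D,C); np.savez(n+"1.npz",im=im,P=P)
    m=(im.max(2)<60)&(P[...,2]>.09)&(P[...,2]<.2)&(P[...,1]<-.08)&(P[...,1]>-.25)&(P[...,0]>.4)&(P[...,0]<.6)
    print(n,m.sum(),P[m].mean(0) if m.any() else 0)
E
```

```text
time_s: 5.77
tcp_pos: [0.4816, 0.0311, 0.1611]
orientation: [177.3, 0.5, 73.8]
ft_force: [0.4, 0.0, -2.4]
grip_width: 0.0491
finger_force: 63.3
time_s: 6.18
tcp_pos: [0.4944, -0.0849, 0.1332]
orientation: [177.3, 0.5, 73.6]
ft_force: [-0.2, -0.6, -1.4]
grip_width: 0.0496
finger_force: 63.3
time_s: 6.6
tcp_pos: [0.4953, -0.0792, 0.1346]
orientation: [177.3, 0.4, 74.0]
ft_force: [0.5, 0.0, -1.6]
grip_width: 0.0491
finger_force: 63.3
[ 0.49627862 -0.08067314  0.13200736] [-0.04  0.04  0.09] [ 0.45  0.07 -0.17]
[ 0.49627862 -0.08067314  0.04200736] [-0.02 -0.1   3.08] [ 0.45  0.07 -0.17]
[ 0.49627862 -0.08067314  0.01500736] [-0.01 -0.15  3.98] [ 0.45  0.07 -0.17]
[ 12.39476901  17.94136207  -8.14238124 117.44714531   5.07180298
  42.30597424 -14.97629339] [177.28828745   0.38719338  73.99306694] [0.02626311 0.08307898 0.00183315]
top 50 [ 0.47251348 -0.16052822  0.15946697]
scene 191 [ 0.49517847 -0.12318509  0.17596005]
```

```bash
python3 -m creep '[{"dx":0,"dy":0,"dz":0.6,"ax":0.45,"ay":0.07,"az":-0.17,"fingers":40},{"dx":0,"dy":-0.05,"dz":1.3,"ax":0.45,"ay":0.07,"az":-0.17,"fingers":40},{"dx":0,"dy":-0.1,"dz":2.0,"ax":0.45,"ay":0.07,"az":-0.17,"fingers":40},{"dx":0,"dy":-0.12,"dz":2.7,"ax":0.45,"ay":0.07,"az":-0.17,"fingers":40},{"dx":0,"dy":-0.13,"dz":3.3,"ax":0.45,"ay":0.07,"az":-0.17,"fingers":40}]'
python3 -m creep '[{"dx":0,"dy":0,"dz":0.05,"ax":0,"ay":0,"az":0,"fingers":40},{"dx":0,"dy":0,"dz":0.1,"ax":0,"ay":0,"az":0,"fingers":40},{"dx":0,"dy":0,"dz":0.2,"ax":0,"ay":0,"az":0,"fingers":40},{"dx":0,"dy":0,"dz":0.25,"ax":0,"ay":0,"az":0,"fingers":40},{"dx":0,"dy":0,"dz":0.25,"ax":0,"ay":0,"az":0,"fingers":40}]'
python3 - <<'E'
from h import *
o=grasp_off()
T=R.from_euler('xyz',[180,0,75],degrees=True)
p=np.array([.4978,-.0775,.003])-T.apply(o); print(p,*rel(p,T))
for n in("top","scene"):
    im,d,K,D,C=cam(n); P=cloud(d,K,D,C); np.savez(n+"1.npz",im=im,P=P)
    cv2.imwrite(f"pics/{n}3.png",im)
a=cv2.imread("pics/top3.png")[160:260,200:300];b=cv2.imread("pics/scene3.png")[170:290,180:300]
cv2.imwrite("pics/t3.png",np.hstack([cv2.resize(a,(400,400)),cv2.resize(b,(400,400))]))
E
```

```text
time_s: 7.12
tcp_pos: [0.4954, -0.0812, 0.0341]
orientation: [-180.0, 0.0, 74.9]
ft_force: [-0.8, -0.1, -2.4]
grip_width: 0.0492
finger_force: 63.4
time_s: 7.53
tcp_pos: [0.4962, -0.0817, 0.0284]
orientation: [179.9, 0.0, 74.9]
ft_force: [0.5, -0.2, -1.6]
grip_width: 0.0498
finger_force: 63.3
[ 0.49627862 -0.08067314  0.01500736] [ 0.03 -0.01  0.45] [ 0.01  0.   -0.02]
```

View pics/t3.png

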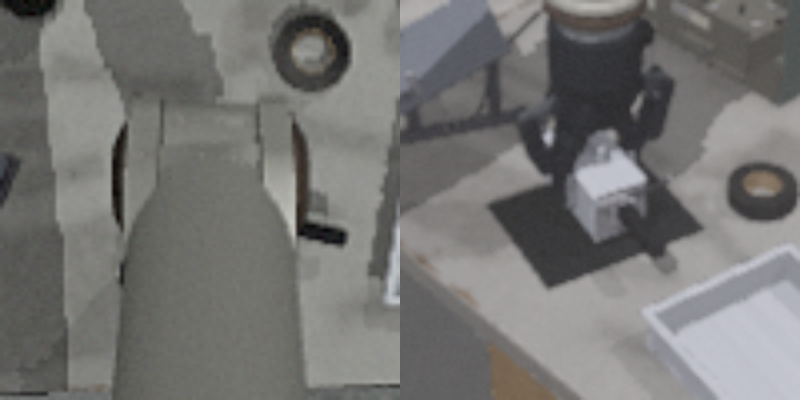

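Scoop hangs level over the middle of the mat, lid shut (right half, lid at (610,180)). Setting it down.

```bash
python3 -m creep '[{"dx":0.02,"dy":0,"dz":0.1,"ax":0,"ay":0,"az":0,"fingers":40},{"dx":0.02,"dy":0,"dz":0.2,"ax":0,"ay":0,"az":0,"fingers":40},{"dx":0.02,"dy":0,"dz":0.3,"ax":0,"ay":0,"az":0,"fingers":40},{"dx":0.02,"dy":0,"dz":0.35,"ax":0,"ay":0,"az":0,"fingers":40},{"dx":0.02,"dy":0,"dz":0.37,"ax":0,"ay":0,"az":0,"fingers":40}]'
python3 -m creep '[{"dx":0,"dy":0,"dz":0.02,"ax":0,"ay":0,"az":0,"fingers":40},{"dx":0,"dy":0,"dz":0.03,"ax":0,"ay":0,"az":0,"fingers":40},{"dx":0,"dy":0,"dz":0.04,"ax":0,"ay":0,"az":0,"fingers":40},{"dx":0,"dy":0,"dz":0.05,"ax":0,"ay":0,"az":0,"fingers":40},{"dx":0,"dy":0,"dz":0.05,"ax":0,"ay":0,"az":0,"fingers":40}]'
```

```text
time_s: 8.05
tcp_pos: [0.4952, -0.0811, 0.016]
orientation: [-179.9, 0.0, 74.9]
ft_force: [-1.0, -0.3, -2.8]
grip_width: 0.0493
finger_force: 63.3
time_s: 8.47
tcp_pos: [0.4957, -0.0811, 0.015]
orientation: [-180.0, 0.0, 74.9]
ft_force: [0.9, -0.6, -2.9]
grip_width: 0.0492
finger_force: 63.3
```

```bash
for i in 1 2; do python3 -m creep '[{"dx":0,"dy":0,"dz":0.01,"ax":0,"ay":0,"az":0,"fingers":40},{"dx":0,"dy":0,"dz":0.02,"ax":0,"ay":0,"az":0,"fingers":40},{"dx":0,"dy":0,"dz":0.03,"ax":0,"ay":0,"az":0,"fingers":40},{"dx":0,"dy":0,"dz":0.04,"ax":0,"ay":0,"az":0,"fingers":40},{"dx":0,"dy":0,"dz":0.04,"ax":0,"ay":0,"az":0,"fingers":40}]' | egrep 'tcp|ft_'; done
```

```text
tcp_pos: [0.4957, -0.0812, 0.0142]
ft_force: [-1.0, -0.2, 3.5]
tcp_pos: [0.4958, -0.0812, 0.0141]
ft_force: [-4.6, -0.1, 17.7]
```

```bash
python3 -m creep '[{"dx":0,"dy":0,"dz":-0.04,"ax":0,"ay":0,"az":0,"fingers":40},{"dx":0,"dy":0,"dz":-0.04,"ax":0,"ay":0,"az":0,"fingers":50},{"dx":0,"dy":0,"dz":-0.04,"ax":0,"ay":0,"az":0,"fingers":54},{"dx":0,"dy":0,"dz":-0.04,"ax":0,"ay":0,"az":0,"fingers":60},{"dx":0,"dy":0,"dz":-0.04,"ax":0,"ay":0,"az":0,"fingers":68}]'
python3 -m creep '[{"dx":0,"dy":0,"dz":-0.04,"ax":0,"ay":0,"az":0,"fingers":75},{"dx":0,"dy":0,"dz":-0.04,"ax":0,"ay":0,"az":0,"fingers":80},{"dx":0,"dy":0,"dz":-0.1,"ax":0,"ay":0,"az":0,"fingers":80},{"dx":0,"dy":0,"dz":-0.3,"ax":0,"ay":0,"az":0,"fingers":80},{"dx":0,"dy":0,"dz":-0.8,"ax":0,"ay":0,"az":0,"fingers":80}]'
python3 -m creep '[{"dx":0,"dy":0,"dz":-0.7,"ax":0,"ay":0,"az":0,"fingers":80},{"dx":0,"dy":0,"dz":-1.4,"ax":0,"ay":0,"az":0,"fingers":80},{"dx":0,"dy":0,"dz":-2.1,"ax":0,"ay":0,"az":0,"fingers":80},{"dx":0,"dy":0,"dz":-2.7,"ax":0,"ay":0,"az":0,"fingers":80},{"dx":0,"dy":0,"dz":-3,"ax":0,"ay":0,"az":0,"fingers":80}]'
python3 - <<'E'
from h import *
for n in("top","scene"):
    im,d,K,D,C=cam(n); P=cloud(d,K,D,C); np.savez(n+"2.npz",im=im,P=P)
    A=R.from_euler('z',75,degrees=True)
    q=A.inv().apply((P-[.4978,-.0775,.003]).reshape(-1,3)).reshape(P.shape)
    near=(abs(q[...,0])<.14)&(abs(q[...,1])<.1)
    for nm,m in(("lid",near&(im.min(2)>130)&(q[...,2]>.04)&(q[...,2]<.056)),("ridge",near&(im.min(2)>80)&(q[...,2]>.059)&(q[...,2]<.072)),("handle",near&(im.max(2)<70)&(q[...,2]>.03)&(q[...,2]<.042)&(q[...,0]<-.04))):
        if m.sum()>4: print(n,nm,m.sum(),np.percentile(q[m],[3,50,97],axis=0).round(4).tolist(), cv2.minAreaRect(1000*q[m][:,:2].astype(np.float32)))
E
```

```text
time_s: 9.72
tcp_pos: [0.4957, -0.0811, 0.0137]
orientation: [-180.0, 0.0, 74.9]
ft_force: [-0.1, -0.1, 0.5]
grip_width: 0.068
finger_force: 0.0
time_s: 10.13
tcp_pos: [0.4941, -0.0809, 0.0369]
orientation: [-179.8, 0.0, 74.9]
ft_force: [-0.2, -0.6, -0.5]
grip_width: 0.0801
finger_force: 0.0
time_s: 10.55
tcp_pos: [0.4971, -0.0813, 0.1306]
orientation: [179.8, -0.0, 74.9]
ft_force: [-0.1, -0.0, 0.0]
grip_width: 0.0803
finger_force: 0.0
top handle 38 [[-0.1053, -0.0079, 0.0315], [-0.0898, -0.0013, 0.0354], [-0.0775, 0.0046, 0.0397]] ((-91.39142608642578, -1.8879351615905762), (29.45567512512207, 12.987974166870117), 1.0218654870986938)
scene lid 442 [[-0.0492, -0.0228, 0.0426], [-0.0095, 0.0061, 0.0504], [0.0475, 0.0258, 0.0531]] ((-0.19004058837890625, 0.6171169281005859), (52.00585174560547, 104.63027954101562), 89.51477813720703)
scene ridge 30 [[-0.0142, -0.0029, 0.0598], [-0.0038, 0.001, 0.0667], [0.0104, 0.0031, 0.0699]] ((-1.4727048873901367, -0.22269296646118164), (6.460516452789307, 27.14021873474121), 86.85298919677734)
scene handle 72 [[-0.1058, -0.0052, 0.031], [-0.0848, 0.0019, 0.0362], [-0.0586, 0.0067, 0.0383]] ((-81.99983978271484, 0.22785234451293945), (52.26416778564453, 13.223773002624512), 0.3914007544517517)
```

```bash
python3 -m creep '[{"dx":0.1,"dy":0.6,"dz":0,"ax":0,"ay":0,"az":0,"fingers":60},{"dx":0.1,"dy":1,"dz":0,"ax":0,"ay":0,"az":0,"fingers":40},{"dx":0.1,"dy":1.03,"dz":0,"ax":0,"ay":0,"az":0,"fingers":20},{"dx":0.1,"dy":1.03,"dz":0,"ax":0,"ay":0,"az":0,"fingers":0},{"dx":0.1,"dy":1.03,"dz":0,"ax":0,"ay":0,"az":0,"fingers":0}]'
python3 -m creep '[{"dx":0,"dy":0,"dz":0.5,"ax":0,"ay":0,"az":0,"fingers":0},{"dx":0,"dy":0,"dz":1,"ax":0,"ay":0,"az":0,"fingers":0},{"dx":0,"dy":0,"dz":1.5,"ax":0,"ay":0,"az":0,"fingers":0},{"dx":0,"dy":0,"dz":2,"ax":0,"ay":0,"az":0,"fingers":0},{"dx":0,"dy":0,"dz":2.35,"ax":0,"ay":0,"az":0,"fingers":0}]'
python3 - <<'E'
from h import *
s=bot.state(); print(s["tcp_pos"],s["grip_width"],s["ft_force"]); print(R.from_euler('z',75,degrees=True).inv().apply(s["tcp_pos"]-[.4978,-.0775,.003]))
E
```

```text
time_s: 11.07
tcp_pos: [0.5248, -0.086, 0.1266]
orientation: [-179.8, 0.0, 74.9]
ft_force: [0.0, -0.1, 0.3]
grip_width: 0.0193
finger_force: 0.0
time_s: 11.48
tcp_pos: [0.5243, -0.086, 0.0556]
orientation: [-179.8, 0.0, 74.9]
ft_force: [-1.1, -0.4, 0.4]
grip_width: -0.0
finger_force: 0.0
[ 0.52430278 -0.08596969  0.05564411] -4.291767184740957e-05 [-1.08437434 -0.36872677  0.43867811]
[-0.00132167 -0.02779183  0.05264411]
```

```bash
python3 -m creep '[{"dx":0,"dy":0,"dz":-0.1,"ax":0,"ay":0,"az":0,"fingers":0},{"dx":0,"dy":-0.2,"dz":-0.1,"ax":0,"ay":0,"az":0,"fingers":0},{"dx":0,"dy":-0.4,"dz":-0.1,"ax":0,"ay":0,"az":0,"fingers":0},{"dx":0,"dy":-0.6,"dz":-0.1,"ax":0,"ay":0,"az":0,"fingers":0},{"dx":0,"dy":-0.8,"dz":-0.1,"ax":0,"ay":0,"az":0,"fingers":0}]'
python3 -m creep '[{"dx":0,"dy":-0.2,"dz":0,"ax":0,"ay":0,"az":0,"fingers":0},{"dx":0,"dy":-0.4,"dz":0,"ax":0,"ay":0,"az":0,"fingers":0},{"dx":0,"dy":-0.6,"dz":0,"ax":0,"ay":0,"az":0,"fingers":0},{"dx":0,"dy":-0.75,"dz":0,"ax":0,"ay":0,"az":0,"fingers":0},{"dx":0,"dy":-0.85,"dz":0,"ax":0,"ay":0,"az":0,"fingers":0}]'
cat >> h.py <<'E'
def scoop(tag,c=(.4978,-.0775,.003),yaw=75):
    for n in("top","scene"):
        im,d,K,D,C=cam(n); P=cloud(d,K,D,C); np.savez(f"{n}{tag}.npz",im=im,P=P)
        q=R.from_euler('z',yaw,degrees=True).inv().apply((P-np.array(c)).reshape(-1,3)).reshape(P.shape)
        near=(abs(q[...,0])<.14)&(abs(q[...,1])<.12)
        for nm,m in(("lid",near&(im.min(2)>130)&(q[...,2]>.04)&(q[...,2]<.056)),("ridge",near&(im.min(2)>80)&(q[...,2]>.059)&(q[...,2]<.072)),("handle",near&(im.max(2)<70)&(q[...,2]>.03)&(q[...,2]<.042)&(q[...,0]<-.04))):
            if m.sum()>4: print(n,nm,m.sum(),np.percentile(q[m],[3,50,97],axis=0).round(4).tolist(), cv2.minAreaRect(1000*q[m][:,:2].astype(np.float32)))
E
python3 - <<'E'
from h import *
s=bot.state(); print(s["tcp_pos"],s["ft_force"]); print(R.from_euler('z',75,degrees=True).inv().apply(s["tcp_pos"]-[.4978,-.0775,.003]))
scoop(3)
im=np.load("scene3.npz")["im"]; cv2.imwrite("pics/t4.png",cv2.resize(im[170:290,180:330],(750,600)))
E
```

```text
time_s: 11.9
tcp_pos: [0.5028, -0.0798, 0.0612]
orientation: [180.0, 0.0, 74.9]
ft_force: [0.2, 0.3, 0.2]
grip_width: 0.0001
finger_force: 0.1
time_s: 12.32
tcp_pos: [0.4777, -0.0732, 0.0604]
orientation: [-180.0, 0.0, 74.9]
ft_force: [0.3, -0.4, 0.2]
grip_width: 0.0
finger_force: 0.1
[ 0.47770231 -0.07316049  0.06038246] [ 0.30127622 -0.36867303  0.1753149 ]
[-0.00101002  0.02053602  0.05738246]
top handle 47 [[-0.1043, -0.0074, 0.0312], [-0.0872, -0.0013, 0.0349], [-0.0709, 0.0047, 0.039]] ((-87.64331817626953, -1.699265480041504), (35.490474700927734, 12.955193519592285), 0.18392735719680786)
scene lid 417 [[-0.0494, -0.0094, 0.0419], [-0.0152, 0.0444, 0.0504], [0.0468, 0.0645, 0.0528]] ((-0.7407341003417969, 20.70594596862793), (90.07681274414062, 105.95066833496094), 88.39689636230469)
scene ridge 56 [[-0.0141, 0.0139, 0.06], [-0.0075, 0.0365, 0.067], [0.0122, 0.042, 0.0709]] ((-6.515131950378418, 32.03907775878906), (36.30944061279297, 23.77932357788086), 56.804935455322266)
scene handle 79 [[-0.1073, -0.0049, 0.0305], [-0.0834, 0.0027, 0.0365], [-0.0579, 0.0064, 0.0397]] ((-67.65495300292969, 14.117231369018555), (82.17604064941406, 32.669517517089844), 37.506927490234375)
```

View pics/t4.png

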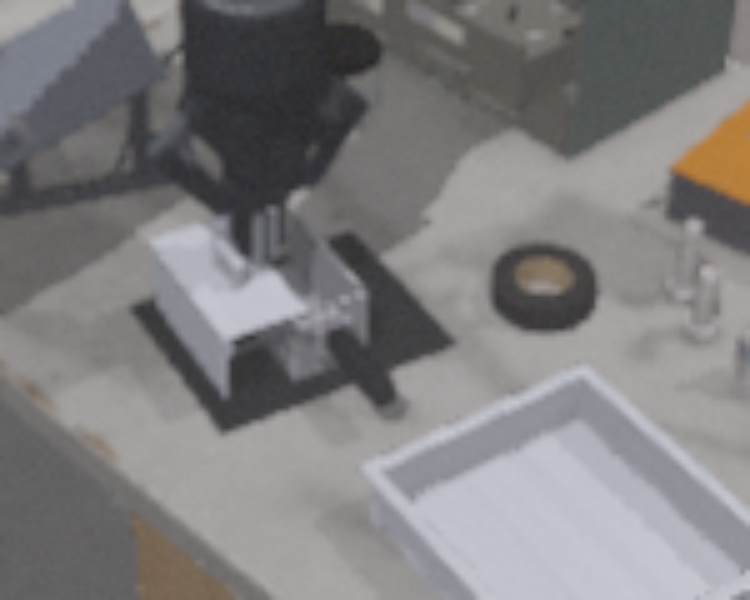

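The lid is pushed about 40 mm open (lid edge at (230,340)); the scoop has not moved. Pushing the rest.

```bash
python3 -m creep '[{"dx":0,"dy":-0.1,"dz":0,"ax":0,"ay":0,"az":0,"fingers":0},{"dx":0,"dy":-0.2,"dz":0,"ax":0,"ay":0,"az":0,"fingers":0},{"dx":0,"dy":-0.28,"dz":0,"ax":0,"ay":0,"az":0,"fingers":0},{"dx":0,"dy":-0.34,"dz":0,"ax":0,"ay":0,"az":0,"fingers":0},{"dx":0,"dy":-0.38,"dz":0,"ax":0,"ay":0,"az":0,"fingers":0}]'
python3 -m creep '[{"dx":0,"dy":0,"dz":0,"ax":0,"ay":0,"az":0,"fingers":0},{"dx":0,"dy":0,"dz":0,"ax":0,"ay":0,"az":0,"fingers":0},{"dx":0,"dy":0,"dz":0,"ax":0,"ay":0,"az":0,"fingers":0},{"dx":0,"dy":0,"dz":0,"ax":0,"ay":0,"az":0,"fingers":0},{"dx":0,"dy":0,"dz":0,"ax":0,"ay":0,"az":0,"fingers":0}]'
python3 - <<'E'
from h import *
s=bot.state(); print(s["tcp_pos"],s["ft_force"]); print(R.from_euler('z',75,degrees=True).inv().apply(s["tcp_pos"]-[.4978,-.0775,.003]))
scoop(4)
E
```

```text
time_s: 12.83
tcp_pos: [0.4672, -0.0703, 0.0603]
orientation: [-180.0, 0.0, 74.9]
ft_force: [0.6, -0.0, -0.1]
grip_width: 0.0001
finger_force: 0.1
time_s: 13.25
tcp_pos: [0.4676, -0.0704, 0.0604]
orientation: [-180.0, 0.0, 74.9]
ft_force: [-0.0, -0.9, 0.3]
grip_width: -0.0001
finger_force: 0.0
[ 0.46760139 -0.07037073  0.06035299] [-0.00196252 -0.8803184   0.29403643]
[-0.00092963  0.03101481  0.05735299]
top handle 51 [[-0.1049, -0.0072, 0.0318], [-0.0849, -0.0013, 0.0354], [-0.0671, 0.004, 0.0386]] ((-86.05543518066406, -1.7747764587402344), (39.37773513793945, 12.368947982788086), 3.431692600250244)
scene lid 436 [[-0.0499, -0.0117, 0.0421], [-0.015, 0.0538, 0.0504], [0.0476, 0.0748, 0.0532]] ((-1.49737548828125, 25.30051612854004), (101.36580657958984, 102.58161926269531), 88.16096496582031)
scene ridge 51 [[-0.014, 0.0229, 0.0608], [-0.0088, 0.0474, 0.0676], [0.0106, 0.0526, 0.0708]] ((-6.542703151702881, 41.01536560058594), (36.13679122924805, 24.292634963989258), 57.440887451171875)
scene handle 79 [[-0.1062, -0.0052, 0.0304], [-0.0837, 0.0022, 0.0362], [-0.0583, 0.0069, 0.0387]] ((-81.6997299194336, -0.09589147567749023), (14.291984558105469, 52.00111770629883), 89.83625030517578)
```

```bash
python3 -m creep '[{"dx":0,"dy":-0.03,"dz":0,"ax":0,"ay":0,"az":0,"fingers":0},{"dx":0,"dy":-0.06,"dz":0,"ax":0,"ay":0,"az":0,"fingers":0},{"dx":0,"dy":-0.09,"dz":0,"ax":0,"ay":0,"az":0,"fingers":0},{"dx":0,"dy":-0.11,"dz":0,"ax":0,"ay":0,"az":0,"fingers":0},{"dx":0,"dy":-0.13,"dz":0,"ax":0,"ay":0,"az":0,"fingers":0}]'
python3 - <<'E'
from h import *
s=bot.state(); print(s["tcp_pos"],s["ft_force"]); print(R.from_euler('z',75,degrees=True).inv().apply(s["tcp_pos"]-[.4978,-.0775,.003]))
scoop(5)
E
```

```text
time_s: 13.77
tcp_pos: [0.4637, -0.0693, 0.0604]
orientation: [-180.0, 0.0, 74.9]
ft_force: [0.4, -0.3, -0.5]
grip_width: 0.0001
finger_force: 0.2
[ 0.46370737 -0.06931824  0.06038382] [ 0.35022315 -0.33331167 -0.51444126]
[-0.00092084  0.03504855  0.05738382]
top handle 51 [[-0.105, -0.0073, 0.0315], [-0.085, -0.0012, 0.0354], [-0.0671, 0.004, 0.0402]] ((-86.1668472290039, -1.788264274597168), (39.865234375, 12.253132820129395), 2.968414068222046)
scene lid 433 [[-0.0495, -0.0035, 0.0424], [-0.0156, 0.0563, 0.05], [0.0469, 0.0779, 0.0527]] ((-0.1083221435546875, 27.94945526123047), (101.57359313964844, 104.94650268554688), 89.97330474853516)
scene ridge 49 [[-0.0139, 0.0287, 0.0607], [-0.008, 0.0509, 0.0668], [0.0118, 0.0556, 0.0716]] ((-5.852529525756836, 46.9061279296875), (34.96438217163086, 22.441287994384766), 46.218505859375)
scene handle 76 [[-0.107, -0.0055, 0.0312], [-0.0845, 0.0024, 0.0367], [-0.0592, 0.0071, 0.0387]] ((-81.17084503173828, 0.5925521850585938), (53.04778289794922, 13.446409225463867), 0.01187970396131277)
```

```bash
python3 -m creep '[{"dx":0,"dy":-0.05,"dz":0,"ax":0,"ay":0,"az":0,"fingers":0},{"dx":0,"dy":-0.05,"dz":0,"ax":0,"ay":0,"az":0,"fingers":0},{"dx":0,"dy":0.2,"dz":0,"ax":0,"ay":0,"az":0,"fingers":0},{"dx":0,"dy":0.3,"dz":-0.6,"ax":0,"ay":0,"az":0,"fingers":0},{"dx":0,"dy":0.3,"dz":-1.5,"ax":0,"ay":0,"az":0,"fingers":0}]'
python3 -m creep '[{"dx":-0.8,"dy":0.4,"dz":-0.3,"ax":0,"ay":0,"az":0,"fingers":30},{"dx":-1.7,"dy":0.8,"dz":-0.3,"ax":0,"ay":0,"az":0,"fingers":45},{"dx":-2.5,"dy":0.87,"dz":-0.3,"ax":0,"ay":0,"az":0,"fingers":45},{"dx":-2.77,"dy":0.87,"dz":0,"ax":0,"ay":0,"az":0,"fingers":45},{"dx":-2.77,"dy":0.87,"dz":0.5,"ax":0,"ay":0,"az":0,"fingers":45}]'
python3 -m creep '[{"dx":0,"dy":0,"dz":0,"ax":0,"ay":0,"az":0,"fingers":45},{"dx":0,"dy":0,"dz":0,"ax":0,"ay":0,"az":0,"fingers":45},{"dx":0,"dy":0,"dz":0,"ax":0,"ay":0,"az":0,"fingers":45},{"dx":0,"dy":0,"dz":0,"ax":0,"ay":0,"az":0,"fingers":45},{"dx":0,"dy":0,"dz":0,"ax":0,"ay":0,"az":0,"fingers":45}]'
python3 - <<'E'
from h import *
s=bot.state(); print(R.from_euler('z',75,degrees=True).inv().apply(s["tcp_pos"]-[.4978,-.0775,.003]))
scoop(6); print(s["joint_pos"])
E
```

```text
time_s: 14.28
tcp_pos: [0.4714, -0.0717, 0.1039]
orientation: [-179.7, 0.0, 74.9]
ft_force: [0.4, -0.6, 0.7]
grip_width: 0.0004
finger_force: 0.0
time_s: 14.7
tcp_pos: [0.4768, -0.1624, 0.0911]
orientation: [179.8, 0.1, 74.6]
ft_force: [-0.5, 0.4, -0.0]
grip_width: 0.0453
finger_force: 0.0
time_s: 15.12
tcp_pos: [0.4766, -0.1581, 0.0909]
orientation: [180.0, 0.0, 74.9]
ft_force: [-0.2, -0.6, -0.7]
grip_width: 0.045
finger_force: 0.0
[-0.0833693  -0.0003552   0.08787302]
top lid 496 [[-0.0436, 0.0202, 0.0449], [0.0018, 0.0511, 0.0495], [0.0472, 0.0745, 0.0535]] ((-0.06747055053710938, 24.958311080932617), (100.9515609741211, 100.52719116210938), 89.74661254882812)
top ridge 25 [[-0.0128, 0.0451, 0.0626], [-0.0002, 0.0488, 0.0674], [0.0125, 0.0525, 0.0704]] ((-0.1291942596435547, 48.780059814453125), (7.354393005371094, 26.333593368530273), 89.71134948730469)
top handle 7 [[-0.0503, 0.0412, 0.0378], [-0.049, 0.0534, 0.0404], [-0.0481, 0.0654, 0.0414]] ((-49.33125686645508, 53.4024772644043), (25.372814178466797, 2.3021552562713623), 89.57229614257812)
scene lid 469 [[-0.0479, 0.0137, 0.0429], [-0.0068, 0.0539, 0.0504], [0.048, 0.0771, 0.0528]] ((-0.0628814697265625, 39.158897399902344), (105.22551727294922, 77.88719940185547), 0.09090904891490936)
scene ridge 33 [[-0.0136, 0.0473, 0.0597], [-0.002, 0.0525, 0.0664], [0.0108, 0.0552, 0.0691]] ((0.27937793731689453, 52.008514404296875), (29.916170120239258, 7.615675449371338), 8.45750904083252)
scene handle 78 [[-0.1074, -0.0055, 0.0311], [-0.0839, 0.0019, 0.0362], [-0.0572, 0.0062, 0.0392]] ((-80.74689483642578, 0.31695079803466797), (54.24491882324219, 13.683759689331055), 3.1289989948272705)
[ 20.87337302  23.40608913  -6.6702993  116.70205717   4.11822198
  40.08138876  -3.46155821]
```

```bash
python3 -m creep '[{"dx":0,"dy":0,"dz":0.6,"ax":0,"ay":0,"az":0,"fingers":45},{"dx":0,"dy":0,"dz":1.3,"ax":0,"ay":0,"az":0,"fingers":45},{"dx":0,"dy":0,"dz":1.9,"ax":0,"ay":0,"az":0,"fingers":45},{"dx":0,"dy":0,"dz":2.4,"ax":0,"ay":0,"az":0,"fingers":45},{"dx":0,"dy":0,"dz":2.6,"ax":0,"ay":0,"az":0,"fingers":45}]'
python3 -m creep '[{"dx":0,"dy":0,"dz":0,"ax":0,"ay":0,"az":0,"fingers":35},{"dx":0,"dy":0,"dz":0,"ax":0,"ay":0,"az":0,"fingers":25},{"dx":0,"dy":0,"dz":0,"ax":0,"ay":0,"az":0,"fingers":19},{"dx":0,"dy":0,"dz":0,"ax":0,"ay":0,"az":0,"fingers":16},{"dx":0,"dy":0,"dz":0,"ax":0,"ay":0,"az":0,"fingers":13}]'
python3 -m creep '[{"dx":0,"dy":0,"dz":0,"ax":0,"ay":0,"az":0,"fingers":8},{"dx":0,"dy":0,"dz":0,"ax":0,"ay":0,"az":0,"fingers":4},{"dx":0,"dy":0,"dz":0,"ax":0,"ay":0,"az":0,"fingers":4},{"dx":0,"dy":0,"dz":0,"ax":0,"ay":0,"az":0,"fingers":4},{"dx":0,"dy":0,"dz":0,"ax":0,"ay":0,"az":0,"fingers":4}]'
```

```text
time_s: 15.63
tcp_pos: [0.4748, -0.1582, 0.0108]
orientation: [-179.8, 0.0, 74.9]
ft_force: [0.1, 1.3, -0.9]
grip_width: 0.0449
finger_force: 0.0
time_s: 16.05
tcp_pos: [0.4767, -0.159, 0.0134]
orientation: [179.9, 0.0, 74.9]
ft_force: [-0.1, 0.4, 2.7]
grip_width: 0.0134
finger_force: 25.6
time_s: 16.47
tcp_pos: [0.4767, -0.1591, 0.0133]
orientation: [179.9, 0.0, 74.9]
ft_force: [-0.6, -0.2, 6.2]
grip_width: 0.0128
finger_force: 60.1
```

```bash
python3 -m creep '[{"dx":0,"dy":0,"dz":-0.1,"ax":0,"ay":0,"az":0,"fingers":4},{"dx":0,"dy":0,"dz":-0.3,"ax":0,"ay":0,"az":0,"fingers":4},{"dx":0,"dy":0,"dz":-0.5,"ax":0,"ay":0.3,"az":0,"fingers":4},{"dx":0,"dy":0,"dz":-0.8,"ax":0,"ay":0.6,"az":0,"fingers":4},{"dx":0,"dy":0,"dz":-1.1,"ax":0,"ay":0.9,"az":0,"fingers":4}]'
python3 -m creep '[{"dx":0,"dy":0,"dz":-0.3,"ax":0,"ay":0.1,"az":0,"fingers":4},{"dx":0,"dy":0,"dz":-0.7,"ax":0,"ay":0.2,"az":0,"fingers":4},{"dx":0,"dy":0,"dz":-1.1,"ax":0,"ay":0.3,"az":0,"fingers":4},{"dx":0,"dy":0,"dz":-1.4,"ax":0,"ay":0.3,"az":0,"fingers":4},{"dx":0,"dy":0,"dz":-1.6,"ax":0,"ay":0.3,"az":0,"fingers":4}]'
python3 - <<'E'
from h import *
s=bot.state(); print(s["tcp_pos"],s["orientation"],s["joint_pos"],s["torque"])
t=[cam(n)[0] for n in("top","scene")]
cv2.imwrite("pics/t5.png",np.hstack([cv2.resize(t[0][160:260,200:300],(400,400)),cv2.resize(t[1][150:270,180:300],(400,400))]))
E
```

```text
time_s: 16.88
tcp_pos: [0.4754, -0.1582, 0.0457]
orientation: [-179.9, -5.5, 74.9]
ft_force: [-0.5, -0.7, -2.7]
grip_width: 0.0131
finger_force: 58.8
time_s: 17.3
tcp_pos: [0.4749, -0.1636, 0.0943]
orientation: [180.0, -7.1, 74.8]
ft_force: [-0.3, -0.5, -2.5]
grip_width: 0.0129
finger_force: 58.8
[ 0.47493219 -0.16358266  0.09431104] [179.9684568   -7.13689166  74.83774874] [ 31.73878689  24.16918638 -12.87848793 115.80440343  -2.85498806
  41.16609964   6.92547343] [-0.34383985  0.02485315  0.00591266]
```

View pics/t5.png

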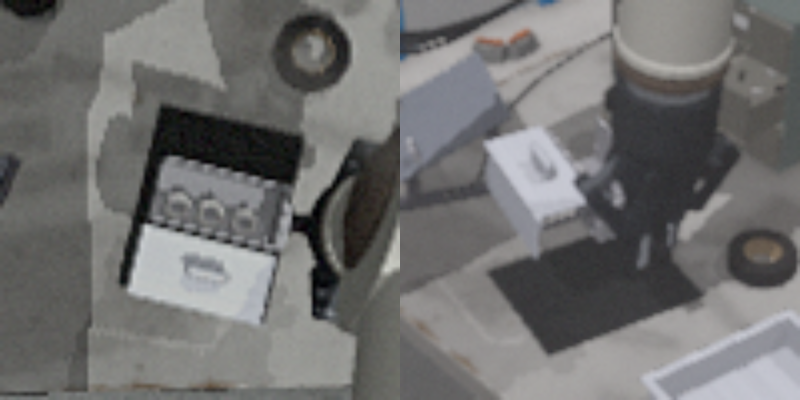

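All three nuts lie in the trough (left half (180,205), (210,210), (245,215)), the lid is fully open, and the scoop is held by the handle with its nose slightly up. Carrying it to the tray.

```bash
python3 - <<'E'
from h import *
print(*rel([.4435,-.433,.175],R.from_euler('xyz',[180,-7,75],degrees=True)))
E
```

```text
[-8.55  1.32 -3.78] [ 0.02 -0.02 -0.02]
```

```bash
python3 -m creep '[{"dx":-0.1,"dy":0.02,"dz":-0.4,"ax":0,"ay":0,"az":0,"fingers":4},{"dx":-0.3,"dy":0.06,"dz":-0.8,"ax":0,"ay":0,"az":0,"fingers":4},{"dx":-0.6,"dy":0.1,"dz":-1.2,"ax":0,"ay":0,"az":0,"fingers":4},{"dx":-0.95,"dy":0.15,"dz":-1.6,"ax":0,"ay":0,"az":0,"fingers":4},{"dx":-1.35,"dy":0.2,"dz":-2.0,"ax":0,"ay":0,"az":0,"fingers":4}]'
python3 -m creep '[{"dx":-0.45,"dy":0.07,"dz":-0.3,"ax":0,"ay":0,"az":0,"fingers":4},{"dx":-0.95,"dy":0.15,"dz":-0.55,"ax":0,"ay":0,"az":0,"fingers":4},{"dx":-1.45,"dy":0.22,"dz":-0.75,"ax":0,"ay":0,"az":0,"fingers":4},{"dx":-1.95,"dy":0.3,"dz":-0.85,"ax":0,"ay":0,"az":0,"fingers":4},{"dx":-2.45,"dy":0.38,"dz":-0.9,"ax":0,"ay":0,"az":0,"fingers":4}]'
python3 -m creep '[{"dx":-0.5,"dy":0.08,"dz":-0.05,"ax":0,"ay":0,"az":0,"fingers":4},{"dx":-1.0,"dy":0.16,"dz":-0.1,"ax":0,"ay":0,"az":0,"fingers":4},{"dx":-1.5,"dy":0.23,"dz":-0.2,"ax":0,"ay":0,"az":0,"fingers":4},{"dx":-2.0,"dy":0.3,"dz":-0.25,"ax":0,"ay":0,"az":0,"fingers":4},{"dx":-2.5,"dy":0.38,"dz":-0.35,"ax":0,"ay":0,"az":0,"fingers":4}]'
python3 -m creep '[{"dx":-0.5,"dy":0.08,"dz":-0.1,"ax":0,"ay":0,"az":0,"fingers":4},{"dx":-1.0,"dy":0.16,"dz":-0.2,"ax":0,"ay":0,"az":0,"fingers":4},{"dx":-1.45,"dy":0.23,"dz":-0.3,"ax":0,"ay":0,"az":0,"fingers":4},{"dx":-1.8,"dy":0.28,"dz":-0.4,"ax":0,"ay":0,"az":0,"fingers":4},{"dx":-2.05,"dy":0.32,"dz":-0.45,"ax":0,"ay":0,"az":0,"fingers":4}]'
python3 - <<'E'
from h import *
print(*rel([.4435,-.433,.175],R.from_euler('xyz',[180,-7,75],degrees=True)),bot.state()["joint_pos"])
print(*rel([.4435,-.433,.175],R.from_euler('xyz',[180,45,75],degrees=True)))
E
```

```text
time_s: 17.82
tcp_pos: [0.4678, -0.2099, 0.1474]
orientation: [-179.9, -7.2, 75.0]
ft_force: [1.1, 0.5, -3.2]
grip_width: 0.013
finger_force: 58.8
time_s: 18.23
tcp_pos: [0.4592, -0.2879, 0.165]
orientation: [-180.0, -7.2, 74.9]
ft_force: [0.4, 0.9, -2.8]
grip_width: 0.0128
finger_force: 58.8
time_s: 18.65
tcp_pos: [0.45, -0.3648, 0.1658]
orientation: [-179.9, -7.2, 74.9]
ft_force: [-0.4, 0.1, -3.6]
grip_width: 0.0132
finger_force: 58.8
time_s: 19.07
tcp_pos: [0.4429, -0.4285, 0.1722]
orientation: [-180.0, -7.1, 74.8]
ft_force: [-0.2, 0.2, -2.0]
grip_width: 0.0129
finger_force: 58.8
[-0.13  0.06 -0.11] [ 0.   -0.02 -0.03] [50.52413107 29.33662723 -7.32596756 94.17946945 -3.07585018 60.18206244
 30.43138146]
[-0.13  0.06 -0.11] [-0.01 -8.69 -0.03]
```

```bash
python3 -m creep '[{"dx":-0.13,"dy":0.05,"dz":-0.1,"ax":0,"ay":-0.6,"az":0,"fingers":4},{"dx":-0.13,"dy":0.05,"dz":-0.1,"ax":0,"ay":-1.4,"az":0,"fingers":4},{"dx":-0.13,"dy":0.05,"dz":-0.1,"ax":0,"ay":-2.3,"az":0,"fingers":4},{"dx":-0.13,"dy":0.05,"dz":-0.1,"ax":0,"ay":-3.2,"az":0,"fingers":4},{"dx":-0.13,"dy":0.05,"dz":-0.1,"ax":0,"ay":-4.1,"az":0,"fingers":4}]'
python3 -m creep '[{"dx":0,"dy":0,"dz":0,"ax":0,"ay":-0.9,"az":0,"fingers":4},{"dx":0,"dy":0,"dz":0,"ax":0,"ay":-1.8,"az":0,"fingers":4},{"dx":0,"dy":0,"dz":0,"ax":0,"ay":-2.7,"az":0,"fingers":4},{"dx":0,"dy":0,"dz":0,"ax":0,"ay":-3.6,"az":0,"fingers":4},{"dx":0,"dy":0,"dz":0,"ax":0,"ay":-4.6,"az":0,"fingers":4}]'
python3 -m creep '[{"dx":0,"dy":0,"dz":0,"ax":0,"ay":0,"az":0,"fingers":4},{"dx":0,"dy":0,"dz":0,"ax":0,"ay":0,"az":0,"fingers":4},{"dx":0,"dy":0,"dz":0,"ax":0,"ay":0,"az":0,"fingers":4},{"dx":0,"dy":0,"dz":0,"ax":0,"ay":0,"az":0,"fingers":4},{"dx":0,"dy":0,"dz":0,"ax":0,"ay":0,"az":0,"fingers":4}]'
python3 - <<'E'
from h import *
s=bot.state(); print(s["joint_pos"])
t=[cam(n)[0] for n in("top","scene")]
cv2.imwrite("pics/t6.png",np.hstack([cv2.resize(t[0][170:270,270:370],(400,400)),cv2.resize(t[1][210:330,230:350],(400,400))]))
E
```

```text
time_s: 19.48
tcp_pos: [0.4445, -0.4309, 0.1753]
orientation: [179.9, 17.6, 74.9]
ft_force: [-0.8, 0.7, -3.2]
grip_width: 0.0128
finger_force: 58.8
time_s: 19.9
tcp_pos: [0.4453, -0.4306, 0.1758]
orientation: [179.7, 45.2, 74.7]
ft_force: [-0.9, 0.6, -2.8]
grip_width: 0.0131
finger_force: 59.0
time_s: 20.32
tcp_pos: [0.4428, -0.433, 0.1757]
orientation: [179.9, 45.0, 74.5]
ft_force: [0.4, 0.6, -2.1]
grip_width: 0.0132
finger_force: 59.0
[  6.65494368  28.98895245  13.45218532 112.12319458  53.01982743
  51.05869125 -35.91662931]
```

View pics/t6.png

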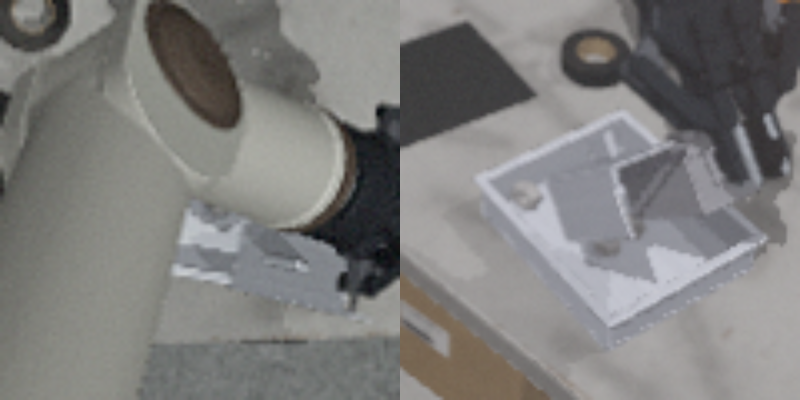

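Tipped 45°: the nose is over the tray, with nuts visible in it at about (525,195) and (600,245) in the right half. I've used my ten views, so the rest is numeric. Tipping slightly further to be sure, then levelling.

```bash
python3 -m creep '[{"dx":0,"dy":0,"dz":0,"ax":0,"ay":-0.6,"az":0,"fingers":4},{"dx":0,"dy":0,"dz":0,"ax":0,"ay":-1,"az":0,"fingers":4},{"dx":0,"dy":0,"dz":0,"ax":0,"ay":-1,"az":0,"fingers":4},{"dx":0,"dy":0,"dz":0,"ax":0,"ay":-1,"az":0,"fingers":4},{"dx":0,"dy":0,"dz":0,"ax":0,"ay":-1,"az":0,"fingers":4}]'
python3 -m creep '[{"dx":0,"dy":0,"dz":0,"ax":0,"ay":0.5,"az":0,"fingers":4},{"dx":0,"dy":0,"dz":0,"ax":0,"ay":1.3,"az":0,"fingers":4},{"dx":0,"dy":0,"dz":0,"ax":0,"ay":2.2,"az":0,"fingers":4},{"dx":0,"dy":0,"dz":0,"ax":0,"ay":3.1,"az":0,"fingers":4},{"dx":0,"dy":0,"dz":0,"ax":0,"ay":4,"az":0,"fingers":4}]'
python3 -m creep '[{"dx":0,"dy":0,"dz":0,"ax":0,"ay":0.9,"az":0,"fingers":4},{"dx":0,"dy":0,"dz":0,"ax":0,"ay":1.8,"az":0,"fingers":4},{"dx":0,"dy":0,"dz":0,"ax":0,"ay":2.7,"az":0,"fingers":4},{"dx":0,"dy":0,"dz":0,"ax":0,"ay":3.6,"az":0,"fingers":4},{"dx":0,"dy":0,"dz":0,"ax":0,"ay":4.5,"az":0,"fingers":4}]'
python3 -m creep '[{"dx":0,"dy":0,"dz":0,"ax":0,"ay":0,"az":0,"fingers":4},{"dx":0,"dy":0,"dz":0,"ax":0,"ay":0,"az":0,"fingers":4},{"dx":0,"dy":0,"dz":0,"ax":0,"ay":0,"az":0,"fingers":4},{"dx":0,"dy":0,"dz":0,"ax":0,"ay":0,"az":0,"fingers":4},{"dx":0,"dy":0,"dz":0,"ax":0,"ay":0,"az":0,"fingers":4}]'
cat >> h.py <<'E'
def nuts(c=(.477,-.307,.003),yaw=-11.5):
    for n in("top","scene"):
        im,d,K,D,C=cam(n); P=cloud(d,K,D,C)
        q=R.from_euler('z',yaw,degrees=True).inv().apply((P-np.array(c)).reshape(-1,3)).reshape(P.shape)
        m=((abs(q[...,0])<.060)&(abs(q[...,1])<.070)&(q[...,2]>.005)&(q[...,2]<.02)).astype(np.uint8)
        k,l,st,ce=cv2.connectedComponentsWithStats(m)
        print(n,[(int(st[i,4]),np.median(q[l==i],axis=0).round(3).tolist(),int(np.median(im[l==i]))) for i in range(1,k) if st[i,4]>4])
E
python3 - <<'E'
from h import *
s=bot.state(); print(s["joint_pos"],s["ft_force"])
nuts()
# scoop in hand
A=R.from_euler('z',s["orientation"][2],degrees=True); c=s["tcp_pos"]-A.apply([-.0834,0,.0103]); print(c)
scoop(7,c,s["orientation"][2])
print(*rel([.4767,-.1591,.1],R.from_euler('xyz',[180,0,75],degrees=True)))
E
```

```text
time_s: 20.83
tcp_pos: [0.4435, -0.4316, 0.1748]
orientation: [-180.0, 51.0, 74.8]
ft_force: [0.3, -0.6, -2.1]
grip_width: 0.013
finger_force: 59.0
time_s: 21.25
tcp_pos: [0.4441, -0.4317, 0.1762]
orientation: [179.8, 26.8, 74.8]
ft_force: [0.7, -0.1, -2.3]
grip_width: 0.0128
finger_force: 58.9
time_s: 21.67
tcp_pos: [0.4435, -0.4327, 0.1768]
orientation: [179.8, -0.2, 74.8]
ft_force: [-0.2, -0.9, -3.8]
grip_width: 0.0126
finger_force: 58.9
time_s: 22.08
tcp_pos: [0.445, -0.4286, 0.1743]
orientation: [-179.9, 0.0, 75.1]
ft_force: [0.7, 0.1, -1.2]
grip_width: 0.0132
finger_force: 58.9
[44.65933904 26.89283953 -4.30340034 97.25507088  2.41426609 55.97017945
 24.57029102] [ 0.73329172  0.11331817 -1.23570317]
top [(27, [0.006, -0.002, 0.014], 127), (9, [-0.016, -0.002, 0.011], 159), (21, [-0.036, 0.058, 0.017], 157)]
scene [(35, [-0.038, 0.057, 0.013], 158), (85, [-0.004, -0.005, 0.011], 159)]
[ 0.46639264 -0.3480424   0.16403183]
top lid 702 [[-0.0448, -0.0225, 0.0437], [0.0024, 0.0485, 0.0483], [0.0479, 0.0745, 0.0519]] ((0.6901092529296875, 25.70900535583496), (100.57563781738281, 10
[... 373 characters left out ...]
), (36.459617614746094, 39.34032440185547), 0.04492422565817833)
scene lid 836 [[-0.0452, -0.0212, 0.0424], [-0.0052, 0.055, 0.0498], [0.0474, 0.0754, 0.052]] ((-21.76335906982422, 26.08539581298828), (100.63545989990234, 144.83734130859375), 89.31546020507812)
scene ridge 68 [[-0.0156, 0.0454, 0.0597], [-0.0024, 0.0514, 0.0659], [0.0138, 0.0537, 0.0696]] ((-40.45327377319336, 47.10284423828125), (112.35555267333984, 9.436287879943848), 4.617702960968018)
scene handle 99 [[-0.1073, -0.0081, 0.0305], [-0.0946, 0.0027, 0.0358], [-0.0824, 0.0199, 0.0415]] ((-93.94273376464844, 6.537805557250977), (29.685335159301758, 26.73917007446289), 83.48423767089844)
[ 9.   -1.3   2.48] [-0.01  0.01 -0.  ]
```

All three nuts are in the tray and the lid is still open. Carrying the scoop back.

```bash
python3 -m creep '[{"dx":0.15,"dy":-0.02,"dz":0,"ax":0,"ay":0,"az":0,"fingers":4},{"dx":0.4,"dy":-0.06,"dz":0,"ax":0,"ay":0,"az":0,"fingers":4},{"dx":0.8,"dy":-0.11,"dz":0,"ax":0,"ay":0,"az":0,"fingers":4},{"dx":1.3,"dy":-0.18,"dz":0,"ax":0,"ay":0,"az":0,"fingers":4},{"dx":1.9,"dy":-0.26,"dz":0,"ax":0,"ay":0,"az":0,"fingers":4}]'
python3 -m creep '[{"dx":0.6,"dy":-0.09,"dz":0,"ax":0,"ay":0,"az":0,"fingers":4},{"dx":1.2,"dy":-0.18,"dz":0,"ax":0,"ay":0,"az":0,"fingers":4},{"dx":1.8,"dy":-0.27,"dz":0,"ax":0,"ay":0,"az":0,"fingers":4},{"dx":2.4,"dy":-0.36,"dz":0,"ax":0,"ay":0,"az":0,"fingers":4},{"dx":3.0,"dy":-0.44,"dz":0,"ax":0,"ay":0,"az":0,"fingers":4}]'
python3 -m creep '[{"dx":0.6,"dy":-0.09,"dz":0,"ax":0,"ay":0,"az":0,"fingers":4},{"dx":1.2,"dy":-0.18,"dz":0.2,"ax":0,"ay":0,"az":0,"fingers":4},{"dx":1.8,"dy":-0.27,"dz":0.5,"ax":0,"ay":0,"az":0,"fingers":4},{"dx":2.3,"dy":-0.34,"dz":0.9,"ax":0,"ay":0,"az":0,"fingers":4},{"dx":2.8,"dy":-0.41,"dz":1.3,"ax":0,"ay":0,"az":0,"fingers":4}]'
python3 -m creep '[{"dx":0.4,"dy":-0.06,"dz":0.4,"ax":0,"ay":0,"az":0,"fingers":4},{"dx":0.75,"dy":-0.11,"dz":0.8,"ax":0,"ay":0,"az":0,"fingers":4},{"dx":1.0,"dy":-0.14,"dz":1.1,"ax":0,"ay":0,"az":0,"fingers":4},{"dx":1.15,"dy":-0.17,"dz":1.4,"ax":0,"ay":0,"az":0,"fingers":4},{"dx":1.2,"dy":-0.18,"dz":1.5,"ax":0,"ay":0,"az":0,"fingers":4}]'
python3 -m creep '[{"dx":0,"dy":0,"dz":0,"ax":0,"ay":0,"az":0,"fingers":4},{"dx":0,"dy":0,"dz":0,"ax":0,"ay":0,"az":0,"fingers":4},{"dx":0,"dy":0,"dz":0,"ax":0,"ay":0,"az":0,"fingers":4},{"dx":0,"dy":0,"dz":0,"ax":0,"ay":0,"az":0,"fingers":4},{"dx":0,"dy":0,"dz":0,"ax":0,"ay":0,"az":0,"fingers":4}]'
python3 - <<'E'
from h import *
s=bot.state()
A=R.from_euler('z',s["orientation"][2],degrees=True); c=s["tcp_pos"]-A.apply([-.0834,0,.0103]); print(c)
scoop(8,c,s["orientation"][2])
print(*rel([.4767,-.1591,.0135],R.from_euler('xyz',[180,0,75],degrees=True)))
for n in("top","scene"):   # lid-plane tilt in hand
    P=np.load(n+"8.npz")["P"]; im=np.load(n+"8.npz")["im"]; q=A.inv().apply((P-c).reshape(-1,3)).reshape(P.shape)
    m=(q[...,0]>-.043)&(q[...,0]<.046)&(q[...,1]>.03)&(q[...,1]<.074)&(abs(q[...,2]-.0495)<.006)&(im.min(2)>120)
    x=np.c_[q[m][:,:2],np.ones(m.sum())]; print(n,m.sum(),np.linalg.lstsq(x,q[m][:,2],rcond=None)[0].round(4))
E
```

```text
time_s: 22.7
tcp_pos: [0.451, -0.3725, 0.1743]
orientation: [-180.0, 0.0, 74.8]
ft_force: [0.4, 0.3, -2.2]
grip_width: 0.0129
finger_force: 58.9
time_s: 23.12
tcp_pos: [0.4618, -0.2807, 0.1745]
orientation: [-180.0, -0.0, 75.0]
ft_force: [-0.7, 0.0, -2.2]
grip_width: 0.0128
finger_force: 58.9
time_s: 23.53
tcp_pos: [0.472, -0.1965, 0.1355]
orientation: [180.0, -0.0, 75.0]
ft_force: [0.6, 0.8, -2.5]
grip_width: 0.0127
finger_force: 58.9
time_s: 23.95
tcp_pos: [0.4753, -0.1613, 0.0892]
orientation: [-179.9, -0.0, 75.0]
ft_force: [0.4, -0.0, -2.3]
grip_width: 0.013
finger_force: 58.8
time_s: 24.37
tcp_pos: [0.4763, -0.1638, 0.0909]
orientation: [180.0, 0.0, 74.8]
ft_force: [-0.2, 0.7, -1.8]
grip_width: 0.0128
finger_force: 58.8
[ 0.49817354 -0.08332463  0.08055394]
top lid 576 [[-0.0429, 0.021, 0.0444], [0.0024, 0.049, 0.0487], [0.0479, 0.0726, 0.0528]] ((0.9390716552734375, 24.907543182373047), (99.76578521728516, 98.19396209716797), 0.036738090217113495)
top ridge 28 [[-0.0132, 0.0442, 0.0622], [-0.0, 0.0477, 0.0664], [0.0133, 0.0511, 0.0702]] ((0.02702045440673828, 47.646202087402344), (6.861041069030762, 27.538745880126953), 89.87257385253906)
scene lid 407 [[-0.0441, 0.0252, 0.0435], [-0.0021, 0.0567, 0.0499], [0.0493, 0.0758, 0.0522]] ((2.300678253173828, 27.610992431640625), (99.00748443603516, 104.31454467773438), 88.99818420410156)
scene ridge 42 [[-0.0787, 0.0179, 0.0599], [-0.0049, 0.0502, 0.0663], [0.0119, 0.0537, 0.0711]] ((-50.445465087890625, 24.23752212524414), (132.0735626220703, 40.92670440673828), 39.22754669189453)
scene handle 64 [[-0.1061, -0.0076, 0.0309], [-0.0905, 0.0013, 0.0364], [-0.0746, 0.02, 0.0406]] ((-76.14948272705078, 11.769065856933594), (65.42166137695312, 30.662025451660156), 42.468414306640625)
[ 0.15 -0.02  2.57] [ 0.    0.   -0.03]
top 447 [-0.0095  0.0006  0.0488]
scene 284 [-0.0006  0.0038  0.05  ]
```

```bash
python3 -m creep '[{"dx":0.05,"dy":0,"dz":0.5,"ax":0,"ay":0,"az":0,"fingers":4},{"dx":0.1,"dy":0,"dz":1.1,"ax":0,"ay":0,"az":0,"fingers":4},{"dx":0.15,"dy":0,"dz":1.7,"ax":0,"ay":0,"az":0,"fingers":4},{"dx":0.15,"dy":0,"dz":2.1,"ax":0,"ay":0,"az":0,"fingers":4},{"dx":0.15,"dy":0,"dz":2.35,"ax":0,"ay":0,"az":0,"fingers":4}]'
python3 -m creep '[{"dx":0,"dy":0,"dz":0.05,"ax":0,"ay":0,"az":0,"fingers":4},{"dx":0,"dy":0,"dz":0.1,"ax":0,"ay":0,"az":0,"fingers":4},{"dx":0,"dy":0,"dz":0.13,"ax":0,"ay":0,"az":0,"fingers":4},{"dx":0,"dy":0,"dz":0.15,"ax":0,"ay":0,"az":0,"fingers":4},{"dx":0,"dy":0,"dz":0.16,"ax":0,"ay":0,"az":0,"fingers":4}]'
python3 -m creep '[{"dx":0,"dy":0,"dz":0.01,"ax":0,"ay":0,"az":0,"fingers":4},{"dx":0,"dy":0,"dz":0.02,"ax":0,"ay":0,"az":0,"fingers":4},{"dx":0,"dy":0,"dz":0.03,"ax":0,"ay":0,"az":0,"fingers":4},{"dx":0,"dy":0,"dz":0.04,"ax":0,"ay":0,"az":0,"fingers":4},{"dx":0,"dy":0,"dz":0.04,"ax":0,"ay":0,"az":0,"fingers":4}]'
python3 -c "
from h import *
print(*rel([.4767,-.1591,.0133],R.from_euler('xyz',[180,0,75],degrees=True)))"
```

```text
time_s: 24.88
tcp_pos: [0.4763, -0.1586, 0.0185]
orientation: [-179.9, 0.0, 74.9]
ft_force: [-0.5, -0.5, -1.5]
grip_width: 0.0127
finger_force: 58.9
time_s: 25.3
tcp_pos: [0.4777, -0.159, 0.0157]
orientation: [180.0, 0.0, 74.9]
ft_force: [-0.1, -0.4, -2.0]
grip_width: 0.0126
finger_force: 58.8
time_s: 25.72
tcp_pos: [0.4772, -0.1588, 0.0139]
orientation: [-180.0, 0.0, 74.9]
ft_force: [0.2, 0.8, -0.9]
grip_width: 0.013
finger_force: 58.9
[-0.01 -0.01  0.02] [-0.    0.   -0.02]
```

```bash
python3 -m creep '[{"dx":0,"dy":0,"dz":0.01,"ax":0,"ay":0,"az":0,"fingers":4},{"dx":0,"dy":0,"dz":0.02,"ax":0,"ay":0,"az":0,"fingers":4},{"dx":0,"dy":0,"dz":0.03,"ax":0,"ay":0,"az":0,"fingers":4},{"dx":0,"dy":0,"dz":0.03,"ax":0,"ay":0,"az":0,"fingers":4},{"dx":0,"dy":0,"dz":0.03,"ax":0,"ay":0,"az":0,"fingers":4}]'
python3 -m creep '[{"dx":0,"dy":0,"dz":0,"ax":0,"ay":0,"az":0,"fingers":10},{"dx":0,"dy":0,"dz":0,"ax":0,"ay":0,"az":0,"fingers":14},{"dx":0,"dy":0,"dz":0,"ax":0,"ay":0,"az":0,"fingers":20},{"dx":0,"dy":0,"dz":0,"ax":0,"ay":0,"az":0,"fingers":30},{"dx":0,"dy":0,"dz":0,"ax":0,"ay":0,"az":0,"fingers":42}]'
python3 -m creep '[{"dx":0,"dy":0,"dz":0,"ax":0,"ay":0,"az":0,"fingers":45},{"dx":0,"dy":0,"dz":-0.5,"ax":0,"ay":0,"az":0,"fingers":45},{"dx":0,"dy":0,"dz":-1.3,"ax":0,"ay":0,"az":0,"fingers":45},{"dx":0,"dy":0,"dz":-2.3,"ax":0,"ay":0,"az":0,"fingers":45},{"dx":0,"dy":0,"dz":-3.3,"ax":0,"ay":0,"az":0,"fingers":45}]'
python3 -m creep '[{"dx":0,"dy":0,"dz":-1,"ax":0,"ay":0,"az":0,"fingers":45},{"dx":-0.5,"dy":0,"dz":-2,"ax":0,"ay":0,"az":0,"fingers":45},{"dx":-1,"dy":0,"dz":-3,"ax":0,"ay":0,"az":0,"fingers":45},{"dx":-1.5,"dy":0,"dz":-3.5,"ax":0,"ay":0,"az":0,"fingers":45},{"dx":-2,"dy":0,"dz":-3.5,"ax":0,"ay":0,"az":0,"fingers":45}]'
python3 - <<'E'
from h import *
scoop(9); nuts()
for n in("top","scene"):
    z=np.load(n+"9.npz"); P,im=z["P"],z["im"]
    q=R.from_euler('z',75,degrees=True).inv().apply((P-[.4978,-.0775,.003]).reshape(-1,3)).reshape(P.shape)
    m=(q[...,0]>-.043)&(q[...,0]<.046)&(q[...,1]>.03)&(q[...,1]<.074)&(abs(q[...,2]-.0495)<.006)&(im.min(2)>120)
    print(n,m.sum(),np.linalg.lstsq(np.c_[q[m][:,:2],np.ones(m.sum())],q[m][:,2],rcond=None)[0].round(4))
    m=(abs(q[...,0])<.04)&(abs(q[...,1])<.018)&(q[...,2]<.04); print("trough heights",np.percentile(q[m][:,2],[5,50,95]).round(4),m.sum())
E
```

```text
time_s: 26.13
tcp_pos: [0.4772, -0.159, 0.0134]
orientation: [-180.0, 0.0, 74.9]
ft_force: [-2.9, -0.6, 4.9]
grip_width: 0.0131
finger_force: 59.9
time_s: 26.55
tcp_pos: [0.4772, -0.1586, 0.0128]
orientation: [-180.0, 0.0, 74.9]
ft_force: [-0.6, -1.1, -0.0]
grip_width: 0.0406
finger_force: 0.0
time_s: 26.97
tcp_pos: [0.4764, -0.1583, 0.1124]
orientation: [-179.9, -0.0, 74.9]
ft_force: [1.3, -0.7, 0.0]
grip_width: 0.0449
finger_force: 0.0
time_s: 27.38
tcp_pos: [0.464, -0.2182, 0.2214]
orientation: [179.6, 0.1, 74.9]
ft_force: [0.8, 0.6, -0.5]
grip_width: 0.0453
finger_force: 0.0
top lid 521 [[-0.046, 0.0047, 0.0442], [0.0003, 0.0467, 0.0491], [0.0473, 0.0717, 0.0533]] ((-0.5693931579589844, 23.92523765563965), (98.91128540039062, 101.53118896484375), 89.63167572021484)
top ridge 26 [[-0.0132, 0.0429, 0.0636], [0.0002, 0.0466, 0.0671], [0.0133, 0.0503, 0.0713]] ((-0.45833301544189453, 46.59403991699219), (7.32443904876709, 28.73737907409668), 89.74701690673828)
top handle 71 [[-0.1046, -0.0083, 0.0319], [-0.0766, -0.0021, 0.0353], [-0.0534, 0.0039, 0.04]] ((-64.41232299804688, 10.8505
[... 210 characters left out ...]
0.5158920288086, 103.8720474243164), 89.65437316894531)
scene ridge 31 [[-0.0141, 0.0454, 0.0596], [-0.0027, 0.0503, 0.0673], [0.0118, 0.0525, 0.0697]] ((-1.20452880859375, 48.827110290527344), (7.503053665161133, 26.696447372436523), 88.1542739868164)
scene handle 76 [[-0.1073, -0.0057, 0.0303], [-0.0859, 0.0016, 0.0361], [-0.0583, 0.0054, 0.0391]] ((-81.93612670898438, -0.3812532424926758), (52.6566162109375, 12.400711059570312), 1.9583486318588257)
top []
scene [(36, [-0.038, 0.058, 0.015], 152), (85, [-0.003, -0.006, 0.011], 161)]
top 378 [-0.0015 -0.0061  0.0497]
trough heights [-0.0013  0.0023  0.0062] 269
scene 300 [ 0.0032 -0.013   0.0514]
trough heights [-0.5515 -0.545   0.005 ] 231
```

```bash
python3 -m creep '[{"dx":0,"dy":0,"dz":0,"ax":0,"ay":0,"az":0,"fingers":45},{"dx":0,"dy":0,"dz":0,"ax":0,"ay":0,"az":0,"fingers":45},{"dx":0,"dy":0,"dz":0,"ax":0,"ay":0,"az":0,"fingers":45},{"dx":0,"dy":0,"dz":0,"ax":0,"ay":0,"az":0,"fingers":45},{"dx":0,"dy":0,"dz":0,"ax":0,"ay":0,"az":0,"fingers":45}]' && python3 -c "
from rig import bot; print(bot.job_done())"
```

```text
time_s: 28.0
tcp_pos: [0.4616, -0.2162, 0.2167]
orientation: [-179.9, 0.0, 74.9]
ft_force: [-0.2, 0.7, -0.3]
grip_width: 0.0448
finger_force: 0.0
the job is handed in; nothing more can be done
None
```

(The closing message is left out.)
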